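# Change over to a fresh filter at the hall's twin water station

### The arm

A 6-joint arm with a two-finger parallel gripper is mounted at the origin on the work surface. World frame = base frame: x ahead of the robot, y to its left, z up, the work surface at z = 0. Lengths are in m, angles in rad, forces in N, time in s.
With the tool pointing down it reaches from about 0.275 to 0.85 m from the base axis. Payload 19 kg.
Tool frame: the origin (TCP) lies midway between the tips of the shut fingers; the grasp point (between the pads) lies 19 mm behind it; x points along the fingers, z is the direction in which the jaws open and shut, and the axes are right-handed (so a half turn about x gives the same grasp; the last joint's range is limited). The gripper opens to 85 mm and grips with 20 to 120 N. Pads are 22 mm wide; open, the fingers measure 114 mm over their backs; the gripper's body (76 mm by 85 mm) begins 54 mm behind the grasp point. The pads swing forward as they close: fully open they stand 13 mm farther back than shut.
Start: joints at [-1.374, 0.15, 1.437, -0, 1.554, -0.134], TCP at [0.187, -0.544, 0.231] pointing down, gripper open.
Joint ranges: [-2.8, 2.8], [-0.68, 2.1], [0.12, 2.68], [-1.39, 4.53], [0.16, 2.79], [-2.81, 2.81]. Speed limits (rad/s): [1.89, 1.89, 2.22, 3.01, 3.01, 3.01].

### API

Orientations are given as [roll, pitch, yaw] about the fixed x, y, z axes, in that order (R = Rz(yaw) Ry(pitch) Rx(roll)).
In Python, from cell import env, viewer gives the robot as it stands. The module is installed in compiled form; this text tells all that it offers.
- The arm moves only by the tool play_rows, never from a script. Its argument "deltas" is one flat list of numbers, 4 for each row, row after row: the shift along the tool's x, y, z in cm, then the turn about the tool's x in degrees. A call has 1 to 8 rows; each row is the pose to reach, as a shift and turn from the pose commanded when the call began, along the tool's axes at that moment; what a row does not reach only later rows make up. A row lasts 1/10 s, in which the tool goes at most 50 mm and 8.59 degrees, less where a joint would pass 70% of its speed; a pose out of reach is approached as far as the arm can. A call with a gripper value outside its range is refused whole. "grip" is the opening, from 0 (shut) to 1 (fully open), set as the call begins (left out, the last holds). The fingers move at their own pace and stop on an object; the grip force is fixed at half the most. Time passes only in rows, so rows that repeat a pose let the fingers close. It gives the time, the measured TCP pose, the force and the opening at its end, in the units of the state.
- env.read_state(): the state, without advancing time (a new reading comes with each control period).
- viewer.read_camera(name): name is "scene" or "top"; returns the picture (400x640x3 uint8, red, green, blue); there is no depth.
- viewer.get_calibration(name): a dict with "K" (3x3 intrinsics, pixels), "rvec" (rotation vector, rad) and "tvec" (3), from world to camera coordinates, as OpenCV has them. Camera axes: x right, y down, z forward; pixel columns grow to the right and rows downward; lengths in m; the calibration is good to about 2 mm. A picture is of the moment at which its call begins. get_calibration takes no time and is no camera call.
- env.job_done(): hands the job in, once; it reports no verdict.
The state is a dict: "time_s": time; "joint_positions": joint angles; "dq": joint speeds; "tau": joint torques, N m; "tcp_pos": TCP position; "tcp_rot": TCP orientation; "contact_force": force on the tool from outside, world axes, zero at the start; "wrist_torque": the same for the moment, N m; "gripper_width": finger opening in m.
Only numpy, scipy, OpenCV 4.12 (cv2) and the standard library are available. Lean on these libraries where they do the work, as an engineer would, in place of code of your own. Each camera call takes 0.05 s, during which the arm holds its last target.

### The job

Lift the fresh filter cartridge out of its cardboard tray and slide it, fin up and nose first, into the empty filter unit until it is fully home against the stop. Only then open that unit's valve fully, and after that shut the valve of the other unit fully, so that the water is never off and never runs through an empty unit. Do not disturb the cups or the eraser.

Things in the scene. Friction and masses are not known exactly. Their poses are not given: they have to be found in the camera images.
- cartridge: The fresh cartridge: grey plastic block 130 mm long (x), 50 wide (y), 36 high, 0.1 to 0.2 kg; lifting fin on top; small black nozzle on its nose (+x); dark band near its plain rear end (-x). Origin: centre of the underside, z up. When home, 42 mm of the rear end stays out of the unit; its origin is then 23 mm behind the unit's front face, 55 mm above the table.
- fin (a point): Centre of the cartridge's fin, 45 mm above its underside: 24 mm long (x), 10 thick (y), 18 high, standing on the 36 mm high body. In the tray only the fin can be gripped. Held by the fin the cartridge cannot go far enough into the slot to stay there: put it down and take it again by the rear end.
- rear_grip (a point): Middle of the cartridge's body 15 mm from its plain rear end, 18 mm above its underside: the place to grip it across its 50 mm width for sliding it in.
- slot_mouth (a point): Middle of the slot floor at the front face of the empty unit, 55 mm above the table. The slot is 54 mm wide and 60 high. Flared lips at the sides and below reach 12 mm forward. There is no ledge in front: a cartridge let go with its middle still outside falls out.
- slot_stop (a point): Middle of the slot floor at the rigid stop, 88 mm in from the front face; the nose rests here when the cartridge is home.
- tray: Open cardboard tray fixed to the table, 144 x 64 x 40 mm outside, walls and floor 4 mm, its walls as high as the body of the cartridge lying in it with 3 mm of play all round. Origin: centre of the underside; x along its length.
- unit_empty: White plastic filter housing fixed to the table, 78 mm wide, 150 deep, 121 high. Origin: on the table below the middle of its front face, which looks along -x; +x is the way a cartridge slides in. Its slot is empty and its valve starts shut. It may stand left or right.
- unit_full: White plastic filter housing fixed to the table, 78 mm wide, 150 deep, 121 high. Origin: on the table below the middle of its front face, which looks along -x; +x is the way a cartridge slides in. The same as the other unit, but it already holds a used cartridge, fixed, which stays; its valve starts open.
- valve_empty (a joint): Steel lever of the ball valve on the empty unit: a bar 14 mm wide, 16 high, 90 long from its pivot, underside 161 mm above the table. 0 = fully open: along the pipe, pointing to the unit's -x (front). 1.571 = fully shut: across the pipe, pointing to the unit's +y; shutting is clockwise from above. Hard stops at both ends; 0.15 N m friction, stays where left.
- valve_full (a joint): Steel lever of the ball valve on the full unit: a bar 14 mm wide, 16 high, 90 long from its pivot, underside 161 mm above the table. 0 = fully open: along the pipe, pointing to the unit's -x (front). 1.571 = fully shut: across the pipe, pointing to the unit's +y; shutting is clockwise from above. Hard stops at both ends; 0.15 N m friction, stays where left.
- lever_empty_pivot (a point): Pivot axis of the empty unit's lever at the lever's mid-height, 169 mm above the table, 100 mm behind the front face; axes as the unit's. The pipe (20 mm thick, top 149 mm above the table) runs below it along x, from 50 mm to 190 mm behind the front face.
- lever_full_pivot (a point): The same for the full unit.
- lever_empty_tip (a point): Middle of the free end of the empty unit's lever, 90 mm from the pivot; -x points outwards along the lever.
- lever_full_tip (a point): The same for the full unit.
- cups: Bystander: stack of white paper cups, 76 mm across, 120 mm high, loose. Origin: centre of the underside.
- eraser: Bystander: blue whiteboard eraser 110 x 50 x 34 mm, loose. Origin: centre of the underside.
- spoon_box: Bystander: black plastic box 150 x 70 x 36 mm with white spoons, fixed to the table; it may have changed places with the tray. Origin: centre of the underside.
Things that resemble listed ones, but are neither listed nor needed, are in the scene too. Of the things that look like the tray, take the one that is farthest to the robot's left at the start.

How it is judged:
By the outcome, as a careful person would: the job done as asked, in the order asked, and still so for the second after the job is handed in, with the robot touching nothing.
It also fails if it takes over 72 s, if anything falls off the work surface, if the arm or the gripper's body presses on something with over 40 N, if the wrist force passes 120 N, or if a joint passes its speed limit or range.

## Working session

There is one attempt and no reset: what is moved stays moved. The work goes in short steps, Python scripts to look and compute and a tool call to move; the robot and the scene stay as the last step left them, time stands still between calls to the robot, and variables do not carry over. Pictures are saved under pics/ and viewed, and the job is handed in when it is done.

Besides the shell and the picture viewer there is one more tool, called after "Request:" by a JSON object that holds its "method" and its "body", one argument or row to a line. play_rows: Moves the arm, as the interface text tells. Its arguments: {"type":"object","properties":{"deltas":{"type":"array","items":{"type":"number"}},"grip":{"type":"number"}},"required":["deltas"]}

```bash
ls; mkdir -p pics; python3 - <<'E'
from cell import env, viewer
import cv2
print(env.read_state())
for n in ("scene","top"):
    c=viewer.get_calibration(n); print(n,c)
    cv2.imwrite(f"pics/{n}0.png",viewer.read_camera(n)[:,:,::-1])
E
```

```text
pics
{'time_s': 0.0, 'joint_positions': array([-1.37396438e+00,  1.50961510e-01,  1.43798670e+00, -2.15640224e-05,
        1.55379889e+00, -1.33985102e-01]), 'dq': array([-0.00079299, -0.00027697, -0.00023204,  0.00011596, -0.00041833,
        0.00157291]), 'tau': array([-2.36664018e-03, -7.13071060e+01, -5.70874107e+01, -2.99660787e-04,
        9.01365333e-03,  7.92345031e-05]), 'tcp_pos': array([ 0.18670598, -0.5435977 ,  0.23071148]), 'tcp_rot': array([3.02628154, 1.56964169, 1.78630264]), 'contact_force': array([-0.51893122, -0.24315423, -0.46802994]), 'wrist_torque': array([-0.08476772,  0.04440198,  0.01775359]), 'gripper_width': 0.08552782893151319}
scene {'K': array([[427.54508308,   0.        , 320.11883572],
       [  0.        , 427.54508308, 191.21649596],
       [  0.        ,   0.        ,   1.        ]]), 'rvec': array([ 1.32365684,  2.41566431, -0.77021799]), 'tvec': array([ 0.22803902, -0.23719132,  1.6037604 ])}
top {'K': array([[426.99181764,   0.        , 319.02915712],
       [  0.        , 426.99181764, 199.38193247],
       [  0.        ,   0.        ,   1.        ]]), 'rvec': array([ 2.20089026, -2.20623583,  0.05411973]), 'tvec': array([-0.01529196,  0.44019723,  1.46363412])}
```

View pics/scene0.png

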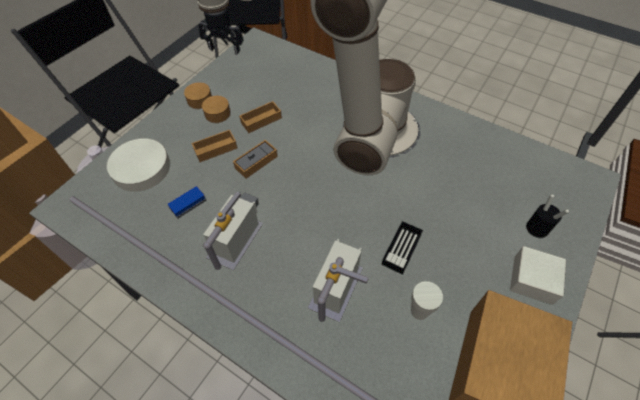

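View pics/top0.png

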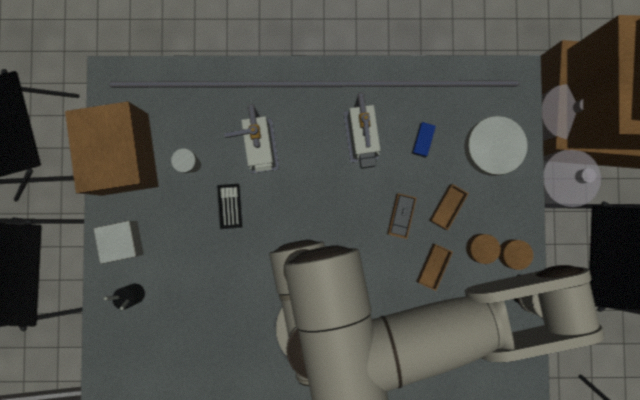

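```bash
python3 - <<'E'
import cv2
t=cv2.imread("pics/top0.png"); s=cv2.imread("pics/scene0.png")
cv2.imwrite("pics/c1.png",cv2.resize(t[85:185,220:390],None,fx=4.7,fy=4.7,interpolation=cv2.INTER_CUBIC))
cv2.imwrite("pics/c2.png",cv2.resize(s[180:320,190:380],None,fx=4.2,fy=4.2,interpolation=cv2.INTER_CUBIC))
cv2.imwrite("pics/c3.png",cv2.resize(t[180:290,380:480],None,fx=5,fy=5,interpolation=cv2.INTER_CUBIC))
cv2.imwrite("pics/c4.png",cv2.resize(s[90:190,180:300],None,fx=6,fy=6,interpolation=cv2.INTER_CUBIC))
E
```

```text
(no output)
```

View pics/c1.png

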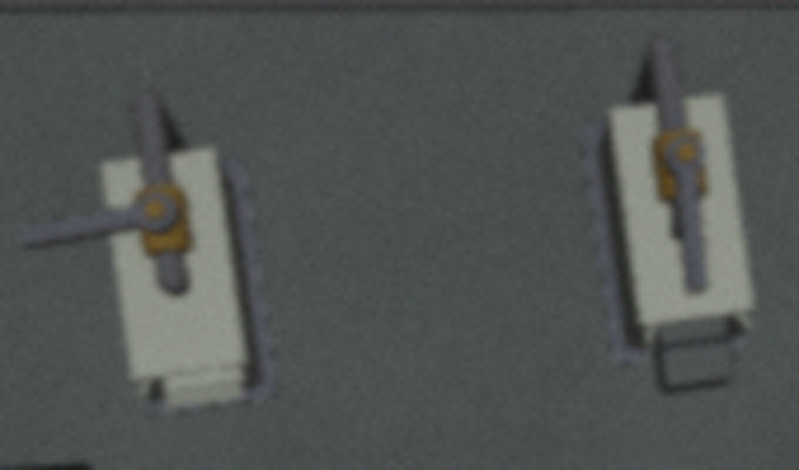

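View pics/c2.png

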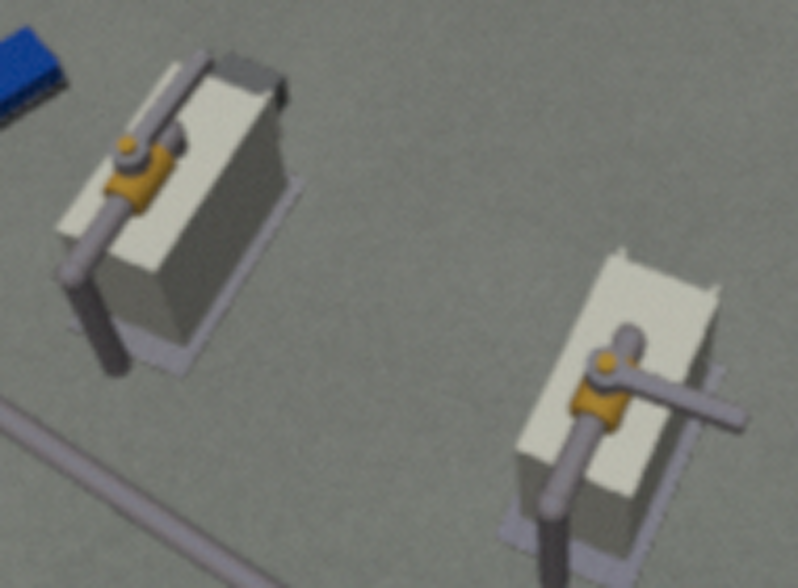

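View pics/c3.png

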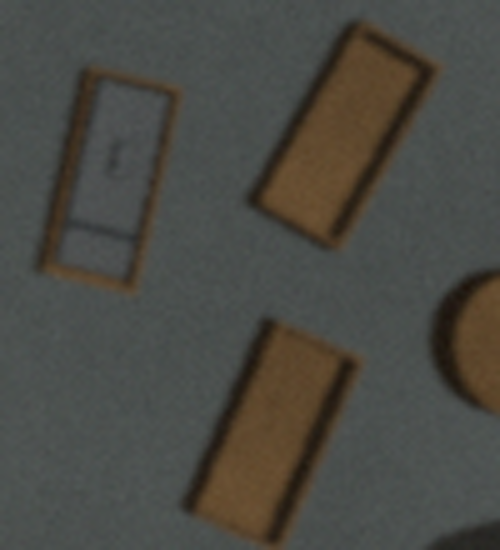

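View pics/c4.png

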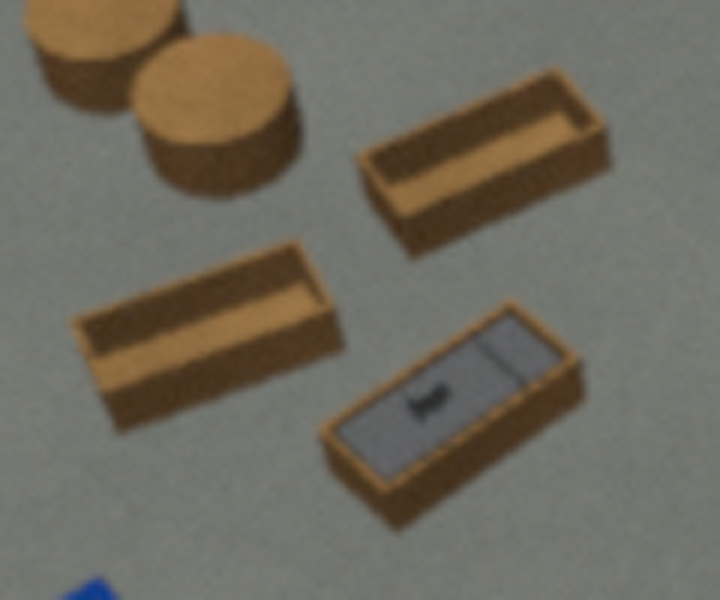

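```bash
cat > h.py <<'E'
import numpy as np, cv2
from cell import env, viewer
C={}
for n in ("scene","top"):
    c=viewer.get_calibration(n); R=cv2.Rodrigues(c["rvec"])[0]; t=np.array(c["tvec"]).ravel()
    C[n]=(np.array(c["K"]),R,t,-R.T@t)
def cast(n,uv,z):
    K,R,t,o=C[n]; uv=np.atleast_2d(np.array(uv,float))
    d=(np.linalg.inv(K)@np.c_[uv,np.ones(len(uv))].T).T@R
    return o+d*((z-o[2])/d[:,2])[:,None]
def proj(n,P):
    K,R,t,o=C[n]; P=np.atleast_2d(np.array(P,float))
    return cv2.projectPoints(P,cv2.Rodrigues(R)[0],t,K,None)[0][:,0]
def tri(us,ut):
    P=[C[n][0]@np.c_[C[n][1],C[n][2]] for n in ("scene","top")]
    us=np.atleast_2d(np.array(us,float)); ut=np.atleast_2d(np.array(ut,float))
    X=cv2.triangulatePoints(P[0],P[1],us.T,ut.T); return (X[:3]/X[3]).T
def crop(n,img,x0,y0,x1,y1,f,name):
    cv2.imwrite("pics/"+name,cv2.resize(img[y0:y1,x0:x1],None,fx=f,fy=f,interpolation=cv2.INTER_CUBIC))
E
python3 - <<'E'
from h import *
np.set_printoptions(precision=4,suppress=True)
print(C["scene"][3],C["top"][3])
im={n:cv2.imread(f"pics/{n}0.png") for n in C}
for n,box in (("top",(380,180,425,245)),("scene",(225,135,285,180))):
    x0,y0,x1,y1=box; hsv=cv2.cvtColor(im[n],cv2.COLOR_BGR2HSV)
    m=((hsv[...,0]>5)&(hsv[...,0]<25)&(hsv[...,1]>90)).astype(np.uint8)
    mm=np.zeros_like(m); mm[y0:y1,x0:x1]=m[y0:y1,x0:x1]
    cs,h=cv2.findContours(mm,cv2.RETR_CCOMP,cv2.CHAIN_APPROX_NONE)
    for c,hh in zip(cs,h[0]):
        if len(c)>15: print(n,len(c),hh[3],cv2.minAreaRect(c), cv2.boxPoints(cv2.minAreaRect(c)).tolist())
# white
for n in C:
    hsv=cv2.cvtColor(im[n],cv2.COLOR_BGR2HSV)
    print(n,[hsv[v,u].tolist() for u,v in (((260,155),(370,145),(300,150)) if n=="top" else ((240,225),(335,285),(300,250)))])
E
```

```text
[1.0554 0.4211 1.1786] [ 0.3782 -0.006   1.4809]
top 118 -1 ((394.8428955078125, 216.31182861328125), (43.77326583862305, 17.625516891479492), 83.04703521728516) [[383.4454650878906, 195.65296936035156], [400.9413757324219, 193.5193328857422], [406.2403259277344, 236.97068786621094], [388.7444152832031, 239.1043243408203]]
scene 98 -1 ((255.3076629638672, 158.46153259277344), (21.0786075592041, 43.26661682128906), 56.3099365234375) [[231.46151733398438, 161.6923065185547], [267.4615173339844, 137.6923065185547], [279.15380859375, 155.2307586669922], [243.15380859375, 179.2307586669922]]
scene 79 0 ((254.324951171875, 155.245361328125), (14.369230270385742, 39.50251007080078), 55.491477966308594) [[233.97879028320312, 160.51458740234375], [266.5305480957031, 138.13528442382812], [274.6711120605469, 149.97613525390625], [242.11935424804688, 172.35543823242188]]
scene 46 -1 ((230.5, 143.0), (16.0, 11.0), 90.0) [[225.0, 135.0], [236.0, 135.0], [236.0, 151.0], [225.0, 151.0]]
scene [[30, 16, 97], [33, 16, 186], [38, 9, 116]]
top [[39, 17, 146], [53, 9, 110], [75, 19, 81]]
```

```bash
cat > m1.py <<'E'
from h import *
np.set_printoptions(precision=4,suppress=True)
im={n:cv2.imread(f"pics/{n}0.png") for n in C}
F=6
def up(n,b): 
    x0,y0,x1,y1=b
    return cv2.resize(im[n][y0:y1,x0:x1],None,fx=F,fy=F,interpolation=cv2.INTER_CUBIC)
def full(p,b): return (np.array(p,float)+0.5)/F-0.5+np.array(b[:2])
cen={}
for n,b in (("top",(384,186,420,244)),("scene",(229,137,283,180))):
    u=cv2.GaussianBlur(up(n,b),(0,0),3); f=u.astype(float)
    m=((f[...,2]-f[...,0])>(f.sum(2)*0.085)).astype(np.uint8)
    cs,h=cv2.findContours(m,cv2.RETR_CCOMP,cv2.CHAIN_APPROX_NONE)
    o=u.copy()
    for c,hh in zip(cs,h[0]):
        a=cv2.contourArea(c)
        if a<F*F*60: continue
        r=cv2.minAreaRect(c); bp=cv2.boxPoints(r); cv2.drawContours(o,[bp.astype(int)],-1,(0,255,0) if hh[3]<0 else (0,0,255),1)
        q=full(bp,b); w=cast(n,q,0.04)
        print(n,"outer" if hh[3]<0 else "hole",a/F/F); print(np.c_[q,w][:, :4], w.mean(0), [np.linalg.norm(w[i]-w[i-1]) for i in (1,2)])
        # yaw of long edge
        e=w[1]-w[0] if np.linalg.norm(w[1]-w[0])>np.linalg.norm(w[2]-w[1]) else w[2]-w[1]
        e=e*np.sign(e[0]); print("yaw",np.degrees(np.arctan2(e[1],e[0])))
    cv2.imwrite(f"pics/m1_{n}.png",cv2.resize(o,None,fx=1.6,fy=1.6))
E
python3 m1.py
```

```text
top outer 855.5138888888888
[[386.6038 233.9726   0.3217  -0.2436]
 [396.48   192.2997   0.4623  -0.2783]
 [416.6625 197.0828   0.4459  -0.3465]
 [406.7862 238.7557   0.3054  -0.3115]] [ 0.3838 -0.295   0.04  ] [np.float64(0.14481622353268425), np.float64(0.07015081685404638)]
yaw -13.88911304299068
top hole 595.6944444444445
[[389.8291 232.1394   0.3278  -0.2545]
 [398.9347 194.3161   0.4554  -0.2866]
 [414.4783 198.058    0.4426  -0.3391]
 [405.3727 235.8814   0.3151  -0.3068]] [ 0.3852 -0.2968  0.04  ] [np.float64(0.13156610069771202), np.float64(0.05406317771299431)]
yaw -14.107686925878
scene outer 903.1527777777778
[[230.2729 161.8485   0.4505  -0.3472]
 [267.154  136.0543   0.2876  -0.3114]
 [279.9558 154.3586   0.3323  -0.2226]
 [243.0747 180.1528   0.4883  -0.2609]] [ 0.3897 -0.2855  0.04  ] [np.float64(0.16678989256230956), np.float64(0.09950767430972325)]
yaw -12.372870032417651
scene hole 417.5555555555556
[[235.1388 161.0096   0.4387  -0.3354]
 [266.6258 139.8745   0.3032  -0.302 ]
 [273.4116 149.984    0.3284  -0.2536]
 [241.9247 171.1191   0.4606  -0.2881]] [ 0.3827 -0.2948  0.04  ] [np.float64(0.13947266276272924), np.float64(0.05460526256624945)]
yaw -13.831287572608062
scene outer 91.6111111111111
[[228.5833 136.5833   0.3635  -0.4271]
 [236.75   136.5833   0.3478  -0.4022]
 [236.75   150.75     0.3997  -0.36  ]
 [228.5833 150.75     0.415   -0.3842]] [ 0.3815 -0.3934  0.04  ] [np.float64(0.029351173646003852), np.float64(0.06691549710163379)]
yaw 39.13842010719298
```

```bash
python3 - <<'E'
from h import *
np.set_printoptions(precision=3,suppress=True)
for P in ((.384,-.296,.04),(.384,-.296,.058)): print(proj("top",P),proj("scene",P))
for n,b in (("top",(385,188,420,242)),("scene",(229,135,283,180))):
    im=cv2.imread(f"pics/{n}0.png"); x0,y0,x1,y1=b
    u=cv2.resize(im[y0:y1,x0:x1],None,fx=11,fy=11,interpolation=cv2.INTER_CUBIC)
    u=cv2.convertScaleAbs(u,alpha=1.6)
    for k in range(x0,x1,5): cv2.putText(u,str(k),(int((k-x0+.5)*11),10),0,.35,(0,255,255)); cv2.line(u,(int((k-x0+.5)*11),12),(int((k-x0+.5)*11),16),(0,255,255))
    for k in range(y0,y1,5): cv2.putText(u,str(k),(0,int((k-y0+.5)*11)),0,.35,(0,255,255))
    cv2.imwrite(f"pics/f_{n}.png",u)
    g=cv2.GaussianBlur(cv2.cvtColor(im,cv2.COLOR_BGR2GRAY),(0,0),.5)
    r=g[204:222,396:410] if n=="top" else g[148:164,245:264]
    print(r)
E
```

```text
[[401.942 215.426]] [[254.021 155.356]]
[[403.027 215.402]] [[253.305 151.981]]
[[48 50 64 78 82 80 81 80 81 79 78 77 78 80]
 [51 55 69 79 82 79 79 80 80 82 79 81 80 79]
 [55 60 70 77 81 79 77 79 79 81 77 76 78 76]
 [53 63 74 79 81 81 76 74 75 77 75 76 78 76]
 [52 65 78 81 81 78 72 67 70 74 75 75 76 76]
 [56 70 78 80 80 74 66 64 71 76 77 74 77 78]
 [59 71 77 77 78 74 65 67 77 80 78 76 78 78]
 [63 74 79 80 80 72 65 69 78 79 78 79 77 74]
 [65 74 79 80 77 69 60 67 77 77 75 76 77 73]
 [69 78 81 82 77 68 63 70 76 76 76 75 75 73]
 [70 79 81 80 76 69 70 76 77 75 75 77 77 72]
 [74 79 81 80 79 74 71 73 74 75 75 77 74 66]
 [77 81 80 81 79 79 77 76 76 79 78 79 76 64]
 [78 81 81 80 80 78 78 77 79 78 77 77 74 65]
 [78 80 79 80 80 78 80 80 80 78 78 78 73 65]
 [78 79 78 79 80 79 80 80 79 79 78 75 68 57]
 [79 81 81 80 81 80 79 79 79 79 77 74 62 53]
 [80 80 82 81 80 79 79 78 78 79 77 74 60 52]]
[[118 119 118 119 118 116 113 103  95  84  81  87  94  95  90  84  82  87
   93]
 [119 119 118 117 114 109  98  83  80  85  92  94  97  98  96  90  83  81
   86]
 [120 120 117 112 104  94  84  80  87  94  96  
[... 387 characters left out ...]
  57  52  66  86  95  98  98  97  97  98  98
   97]
 [ 96  96  87  77  75  65  54  50  53  72  88  96  98  97  98  98  97  94
   92]
 [ 96  94  85  64  53  49  50  55  66  85  95  97  97  97  98  97  93  91
   88]
 [ 98  96  90  73  58  56  64  72  83  94  98  97  97  95  93  90  91  94
   88]
 [ 97  98  95  85  71  68  83  92  94  97  98  97  95  93  88  83  85  84
   70]
 [ 98  98  96  94  87  84  94  97  96  97  96  93  90  88  86  82  72  63
   57]
 [ 98  99  97  97  96  96  98  98  97  96  93  88  85  85  82  72  61  56
   56]
 [ 99  98  98  97  98  98  97  96  94  92  87  88  84  74  63  58  56  54
   54]
 [ 98  98  98  97  96  96  96  92  85  83  85  85  72  61  55  54  55  56
   56]]
```

View pics/f_top.png

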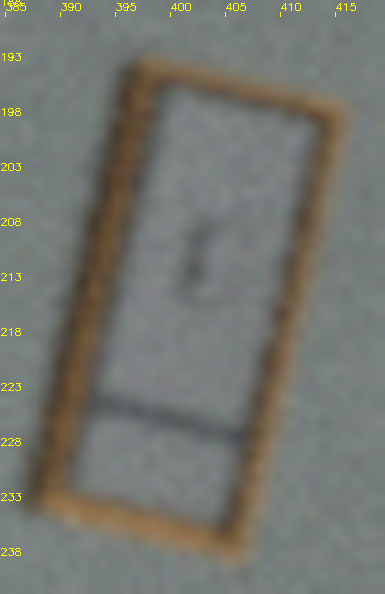

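View pics/f_scene.png

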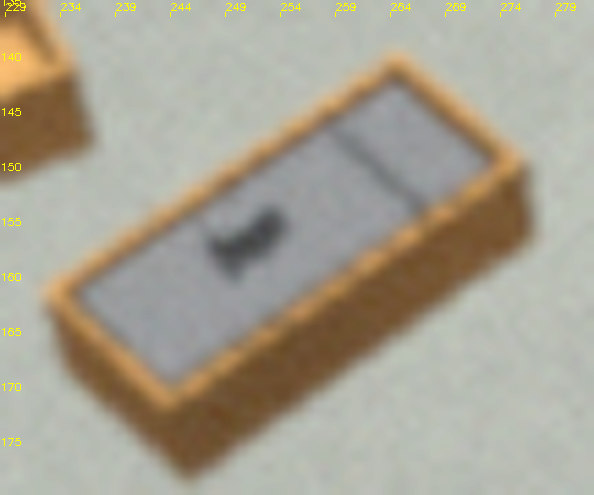

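View pics/m1_top.png

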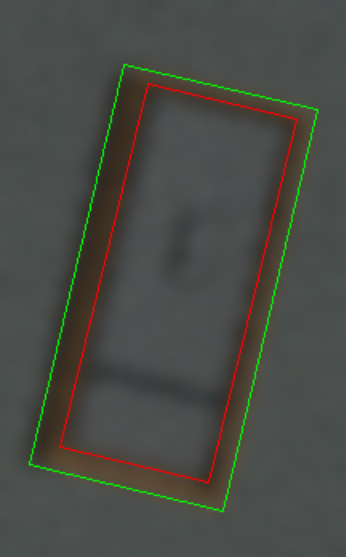

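```bash
python3 - <<'E'
from h import *
np.set_printoptions(precision=4,suppress=True)
for n,(x0,y0,x1,y1),thr in (("top",(399,206,406,217),76),("scene",(245,152,257,162),88)):
    g=cv2.cvtColor(cv2.imread(f"pics/{n}0.png"),cv2.COLOR_BGR2GRAY).astype(float)[y0:y1,x0:x1]
    w=np.clip(thr-g,0,None); yy,xx=np.mgrid[y0:y1,x0:x1]; u=(w*xx).sum()/w.sum(); v=(w*yy).sum()/w.sum()
    P=cast(n,(u,v),.049)[0]; print(n,u,v,P)
    a=np.radians(-14); d=P[:2]-np.array([.384,-.296]); print("local",d@[np.cos(a),np.sin(a)],d@[-np.sin(a),np.cos(a)])
# predicted fin box corners, for fx candidates
a=np.radians(-14);R=np.array([[np.cos(a),-np.sin(a)],[np.sin(a),np.cos(a)]])
for fx in (.0,.01,.015):
  for n in C:
    L=[(fx+s*.012,t*.005,z) for z in (.04,.058) for s,t in ((1,1),(1,-1),(-1,-1),(-1,1))]
    print(fx,n,proj(n,[np.r_[np.array([.384,-.296])+R@np.array(l[:2]),l[2]] for l in L]).round(1).tolist())
E
```

```text
top 402.39130434782606 211.2512077294686 [ 0.398  -0.2958  0.049 ]
local 0.013515313704895771 0.003524747471640161
scene 250.8045397225725 156.31651954602773 [ 0.3986 -0.297   0.049 ]
local 0.01442566954441269 0.002519219202159495
0.0 scene [[252.2, 158.0], [250.4, 156.4], [255.8, 152.7], [257.6, 154.3], [251.4, 154.7], [249.6, 153.0], [255.2, 149.3], [257.0, 150.9]]
0.0 top [[401.3, 211.6], [404.2, 212.3], [402.6, 219.2], [399.7, 218.5], [402.4, 211.5], [405.3, 212.3], [403.7, 219.3], [400.7, 218.5]]
0.01 scene [[249.9, 159.6], [248.1, 157.9], [253.6, 154.2], [255.4, 155.9], [249.1, 156.2], [247.3, 154.6], [252.9, 150.9], [254.7, 152.5]]
0.01 top [[402.0, 208.7], [404.9, 209.5], [403.2, 216.4], [400.4, 215.6], [403.1, 208.6], [406.0, 209.4], [404.3, 216.3], [401.4, 215.6]]
0.015 scene [[248.7, 160.4], [246.9, 158.7], [252.4, 155.0], [254.2, 156.6], [248.0, 157.0], [246.2, 155.4], [251.7, 151.6], [253.5, 153.3]]
0.015 top [[402.4, 207.3], [405.2, 208.0], [403.6, 214.9], [400.7, 214.2], [403.4, 207.2], [406.4, 207.9], [404.7, 214.9], [401.8, 214.2]]
```

```bash
cat > m2.py <<'E'
from h import *
np.set_printoptions(precision=4,suppress=True)
F=6
im={n:cv2.imread(f"pics/{n}0.png") for n in C}
for lab,n,b,thr in (("E","top",(236,108,280,178),115),("F","top",(344,98,386,174),115),("E","scene",(308,232,368,306),150),("F","scene",(200,188,262,252),150)):
    x0,y0,x1,y1=b
    u=cv2.resize(im[n][y0:y1,x0:x1],None,fx=F,fy=F,interpolation=cv2.INTER_CUBIC); u=cv2.GaussianBlur(u,(0,0),2)
    g=u[...,0].astype(int)  # blue: brass dark
    hi=np.percentile(g,97); m=(g>thr).astype(np.uint8)
    cs,_=cv2.findContours(m,cv2.RETR_EXTERNAL,cv2.CHAIN_APPROX_NONE)
    pts=np.vstack([c for c in cs if cv2.contourArea(c)>F*F*15]); hull=cv2.convexHull(pts)
    o=u.copy(); cv2.drawContours(o,[hull],-1,(0,255,0),1)
    bp=cv2.approxPolyN(hull,4,ensure_convex=True)[0] if hasattr(cv2,"approxPolyN") else cv2.boxPoints(cv2.minAreaRect(hull))
    bp=np.array(bp).reshape(-1,2); cv2.drawContours(o,[bp.astype(int)],-1,(0,0,255),1)
    cv2.imwrite(f"pics/m2_{lab}{n}.png",cv2.resize(o,None,fx=1.3,fy=1.3))
    q=(bp+.5)/F-.5+np.array(b[:2]); w=cast(n,q,.121); print(lab,n,hi); print(np.c_[q,w[:,:2]]); print([round(float(np.linalg.norm(w[i]-w[i-1])),4) for i in range(4)])
E
python3 m2.py; python3 - <<'E'
import cv2,numpy as np
a=[cv2.imread(f"pics/m2_{k}.png") for k in ("Etop","Ftop","Escene","Fscene")]
H=max(x.shape[0] for x in a); a=[cv2.copyMakeBorder(x,0,H-x.shape[0],0,5,0) for x in a]
o=np.hstack(a); s=800/o.shape[1]; cv2.imwrite("pics/m2a.png",cv2.resize(np.hstack(a[:2]),None,fx=.95,fy=.95)); cv2.imwrite("pics/m2b.png",cv2.resize(np.hstack(a[2:]),None,fx=.8,fy=.8))
E
```

```text
E top 137.0
[[248.75   171.0833   0.5264   0.2086]
 [241.0833 119.5833   0.6923   0.2339]
 [264.75   116.25     0.7031   0.1581]
 [272.25   168.0833   0.5359   0.1336]]
[0.0756, 0.1678, 0.0766, 0.1689]
F top 139.0
[[379.75   150.0833   0.5932  -0.2107]
 [356.25   153.5833   0.5821  -0.1352]
 [349.75   107.9167   0.7299  -0.1152]
 [373.0833 104.9167   0.7396  -0.1904]]
[0.1477, 0.0763, 0.1492, 0.0759]
E scene 173.0
[[339.5833 297.5833   0.6909   0.234 ]
 [312.4167 286.0833   0.7023   0.1579]
 [335.25   239.0833   0.5517   0.1353]
 [361.0833 249.0833   0.5401   0.2118]]
[0.1524, 0.077, 0.1523, 0.0773]
F scene 172.0
[[226.0833 243.9167   0.7279  -0.1135]
 [202.9167 233.75     0.7381  -0.19  ]
 [230.75   194.75     0.5915  -0.2095]
 [252.9167 203.0833   0.5796  -0.1344]]
[0.1498, 0.0772, 0.1479, 0.076]
```

View pics/m2a.png

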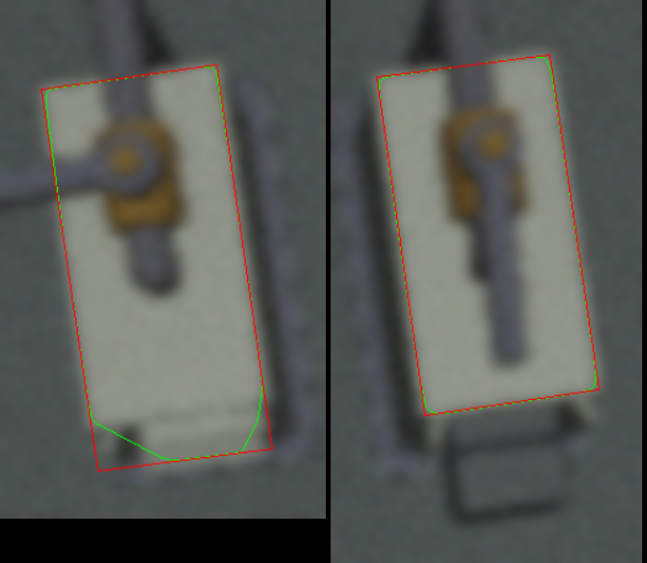

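View pics/m2b.png

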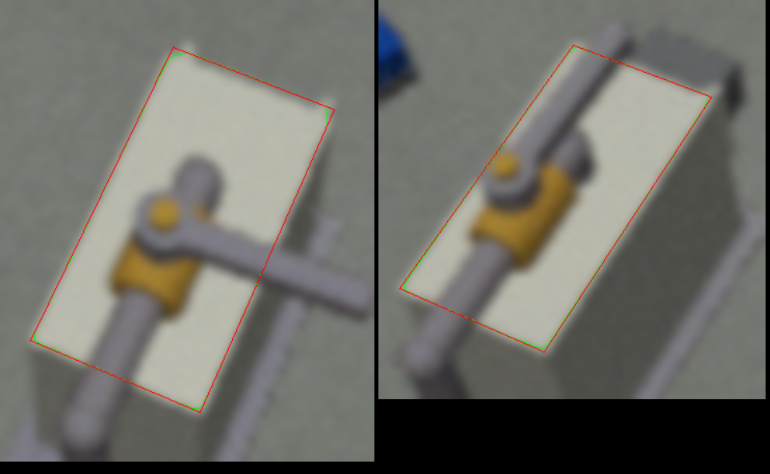

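```bash
cat >> h.py <<'E'
from scipy.spatial.transform import Rotation as Rn
def plan(p,yaw_deg,s=None,axis=1):
    """p target TCP, yaw of workpiece: jaw dir (tool z) along its y. prints tool-axis cm & deg"""
    s=s or env.read_state(); R=Rn.from_euler("xyz",s["tcp_rot"]).as_matrix()
    d=R.T@(np.array(p)-s["tcp_pos"])*100
    a=np.radians(yaw_deg); j=np.array([-np.sin(a),np.cos(a),0])
    z=R[:,2]; y=R[:,1]
    ang=np.degrees(np.arctan2(-(j@y),j@z))  # Rx(th): z'=-sin y+cos z
    ang=(ang+90)%180-90
    print("t",round(float(s["time_s"]),2),"tcp",s["tcp_pos"].round(4),"F",np.array(s["contact_force"]).round(1),"w",round(float(s["gripper_width"]),4),"q6",s["joint_positions"][5].round(2))
    print("toolx",R[:,0].round(3),"y",R[:,1].round(3),"z",R[:,2].round(3))
    print("DELTA cm",d.round(2),"turn",ang.round(2))
E
python3 - <<'E'
from h import *
np.set_printoptions(precision=4,suppress=True)
print(cast("top",(225.3,136),.169),cast("scene",(366.9,280),.169),tri((366.9,280),(225.3,136)))
plan((.398,-.2995,.12),-14)
E
```

```text
[[0.6301 0.2739 0.169 ]] [[0.6312 0.2765 0.169 ]] [[0.6303 0.2753 0.1657]]
t 0.1 tcp [ 0.1867 -0.5436  0.2307] F [-0.2 -0.2  0.6] w 0.0856 q6 -0.13
toolx [-0.     0.001 -1.   ] y [0.946 0.325 0.   ] z [ 0.325 -0.946 -0.001]
DELTA cm [ 11.1   27.91 -16.21] turn 32.95
```

Request:
{"method": "play_rows", "body": {
  "deltas": [0, 27.9, -16.2, 33, 0, 27.9, -16.2, 33, 0, 27.9, -16.2, 33, 0, 27.9, -16.2, 33, 5, 27.9, -16.2, 33, 11, 27.9, -16.2, 33, 11.1, 27.9, -16.2, 33, 11.1, 27.9, -16.2, 33],
  "grip": 0.5
}}

```text
time_s: 0.9
tcp_pos: [0.3985, -0.2974, 0.1179]
tcp_rot: [-2.294, 1.569, 2.174]
contact_force: [0.0, -0.9, -0.0]
gripper_width: 0.0426
```

```bash
python3 - <<'E'
from h import *
plan((.398,-.2995,.043),-14)
im=viewer.read_camera("scene")[:,:,::-1]; crop("s",im,200,100,310,185,7,"g1s.png")
im=viewer.read_camera("top")[:,:,::-1]; crop("s",im,370,170,440,250,7,"g1t.png")
E
```

```text
t 0.9 tcp [ 0.3985 -0.2974  0.1179] F [ 0.  -0.9 -0. ] w 0.0426 q6 1.02
toolx [-0.001  0.002 -1.   ] y [ 0.97  -0.242 -0.002] z [-0.242 -0.97  -0.001]
DELTA cm [7.49 0.01 0.22] turn 0.02
```

View pics/g1s.png

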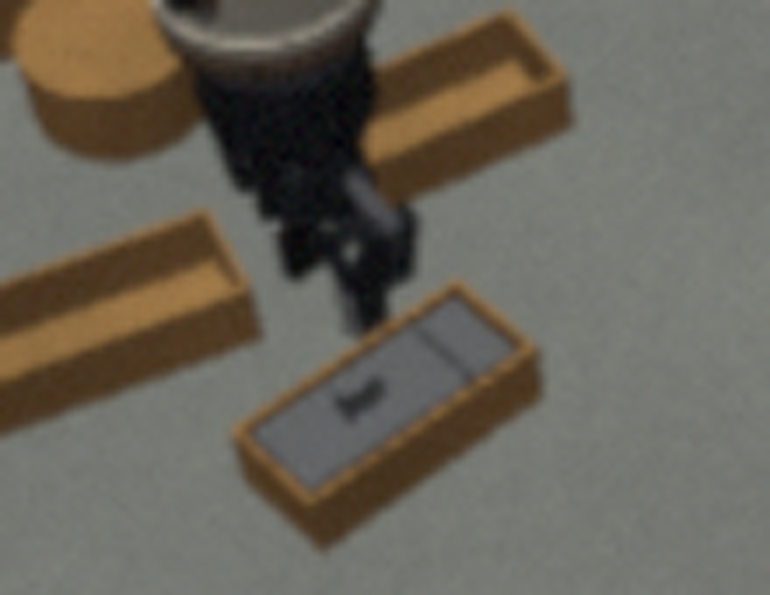

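View pics/g1t.png

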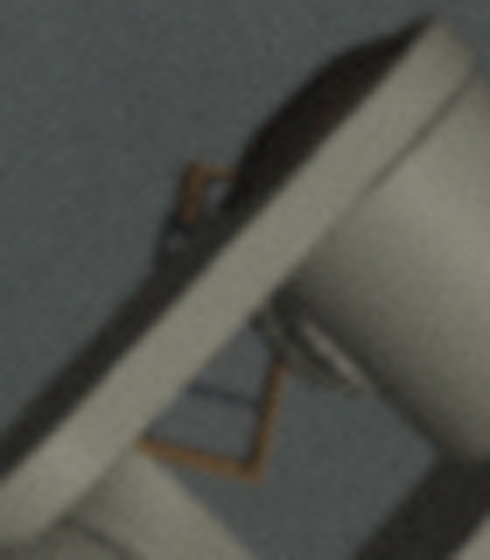

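Request:
{"method": "play_rows", "body": {
  "deltas": [3, 0, 0.2, 0, 5, 0, 0.2, 0, 6.5, 0, 0.2, 0, 7.5, 0, 0.2, 0, 7.5, 0, 0.2, 0, 7.5, 0, 0.2, 0]
}}

```text
time_s: 1.6
tcp_pos: [0.3976, -0.3023, 0.046]
tcp_rot: [1.081, 1.57, -0.735]
contact_force: [-0.4, -0.2, -0.1]
gripper_width: 0.0426
```

```bash
python3 - <<'E'
from h import *
plan((.398,-.2995,.043),-14)
im=viewer.read_camera("scene")[:,:,::-1]; crop("s",im,220,120,300,185,9,"g2s.png")
E
```

```text
t 1.6 tcp [ 0.3976 -0.3023  0.046 ] F [-0.4 -0.2 -0.1] w 0.0426 q6 1.01
toolx [ 0. -0. -1.] y [ 0.97  -0.243  0.   ] z [-0.243 -0.97   0.   ]
DELTA cm [ 0.3  -0.03 -0.28] turn -0.06
```

View pics/g2s.png

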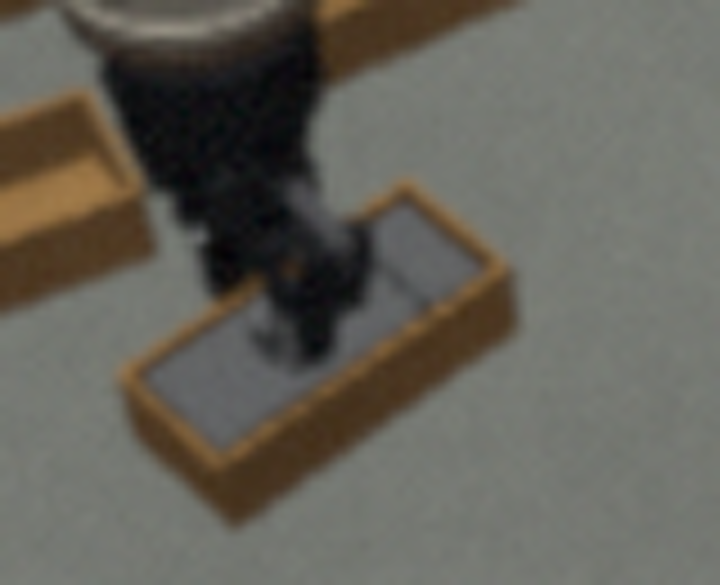

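Request:
{"method": "play_rows", "body": {
  "deltas": [0.2, 0, -0.25, 0, 0.2, 0, -0.25, 0, 0.2, 0, -0.25, 0]
}}

```text
time_s: 1.95
tcp_pos: [0.3982, -0.2994, 0.0435]
tcp_rot: [1.158, 1.571, -0.657]
contact_force: [0.3, -0.8, -0.4]
gripper_width: 0.0425
```

Request:
{"method": "play_rows", "body": {
  "deltas": [0, 0, 0, 0, 0, 0, 0, 0, 0, 0, 0, 0, 0, 0, 0, 0, 0, 0, 0, 0, 0, 0, 0, 0],
  "grip": 0
}}

```text
time_s: 2.55
tcp_pos: [0.3982, -0.2995, 0.0434]
tcp_rot: [1.795, 1.571, -0.021]
contact_force: [0.1, 0.4, 3.5]
gripper_width: 0.0086
```

Request:
{"method": "play_rows", "body": {
  "deltas": [-1, 0, 0, 0, -2, 0, 0, 0, -4, 0, 0, 0, -7, 0, 0, 0, -10, 0, 0, 0, -12, 0, 0, 0, -12, 0, 0, 0, -12, 0, 0, 0]
}}

```text
time_s: 3.35
tcp_pos: [0.3981, -0.2994, 0.1635]
tcp_rot: [1.17, 1.57, -0.646]
contact_force: [0.3, 0.9, -2.2]
gripper_width: 0.0087
```

```bash
python3 - <<'E'
from h import *
plan((.40,.08,.16),8.45)
im=viewer.read_camera("scene")[:,:,::-1]; crop("s",im,200,90,310,185,7,"g3s.png")
im=viewer.read_camera("top")[:,:,::-1]; crop("s",im,370,160,450,250,6,"g3t.png")
E
```

```text
t 3.35 tcp [ 0.3981 -0.2994  0.1635] F [ 0.3  0.9 -2.2] w 0.0087 q6 1.02
toolx [ 0. -0. -1.] y [ 0.97  -0.243  0.001] z [-0.243 -0.97   0.   ]
DELTA cm [  0.34  -9.02 -36.86] turn -22.5
```

View pics/g3s.png

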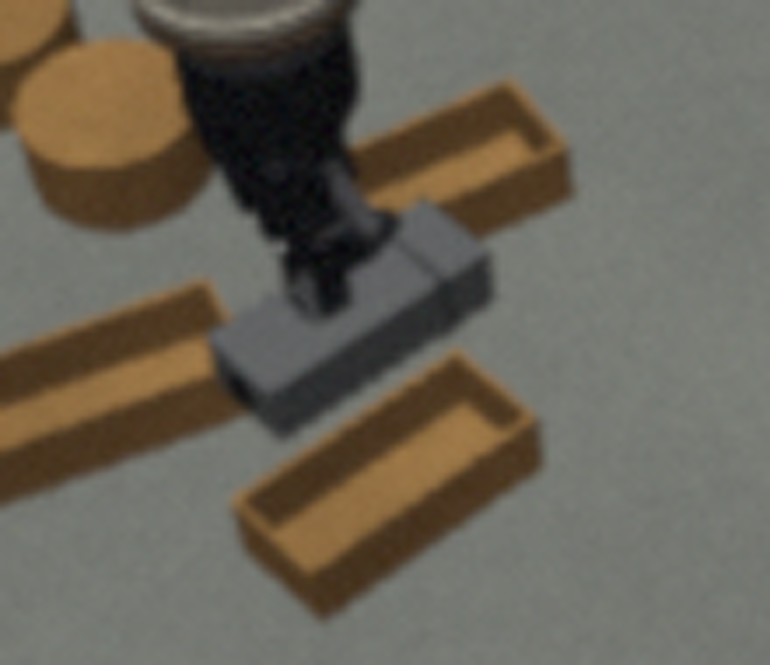

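View pics/g3t.png

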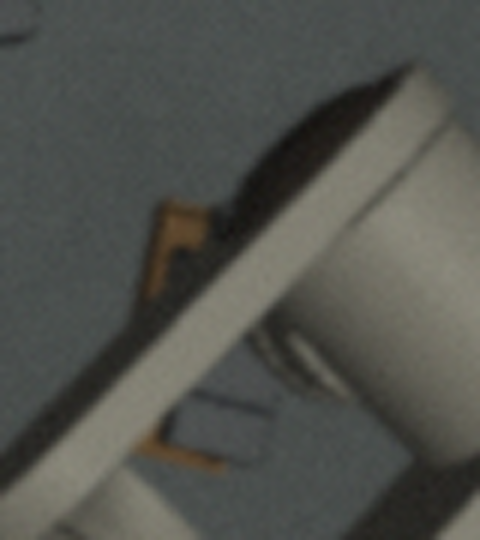

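```bash
python3 - <<'E'
from h import *
plan((.414,.154,.0405),8.45)
E
```

```text
t 3.45 tcp [ 0.3977 -0.2991  0.1624] F [-0.4  0.  -1.5] w 0.008 q6 1.02
toolx [-0.001  0.001 -1.   ] y [ 0.97  -0.243 -0.001] z [-0.243 -0.97  -0.001]
DELTA cm [ 12.24  -9.41 -44.34] turn -22.5
```

Request:
{"method": "play_rows", "body": {
  "deltas": [0, -0.4, -2, -2, 0, -1.2, -6, -5, 0, -2.1, -10.5, -8, 0, -3.1, -15, -11, 0, -4.1, -19.5, -14, 0, -5, -24, -17, 0, -6, -28.5, -20, 0, -6.8, -32.5, -22.5]
}}

```text
time_s: 4.25
tcp_pos: [0.4102, 0.0344, 0.1626]
tcp_rot: [-1.992, 1.57, 2.87]
contact_force: [1.4, -0.5, -1.5]
gripper_width: 0.0086
```

```bash
python3 - <<'E'
from h import *
plan((.414,.154,.0405),8.45)
E
```

```text
t 4.25 tcp [0.4102 0.0344 0.1626] F [ 1.4 -0.5 -1.5] w 0.0086 q6 1.32
toolx [-0.001  0.    -1.   ] y [ 0.989  0.149 -0.001] z [ 0.149 -0.989 -0.   ]
DELTA cm [ 12.21   2.17 -11.77] turn 0.14
```

Request:
{"method": "play_rows", "body": {
  "deltas": [0, 0.6, -3.5, 0, 1, 1.3, -7, 0, 3, 1.9, -10, 0, 5.5, 2.2, -11.8, 0, 8, 2.2, -11.8, 0, 10, 2.2, -11.8, 0, 10.5, 2.2, -11.8, 0, 10.5, 2.2, -11.8, 0]
}}

```text
time_s: 5.05
tcp_pos: [0.4149, 0.1521, 0.0576]
tcp_rot: [-1.585, 1.569, -3.008]
contact_force: [0.3, -0.1, -0.9]
gripper_width: 0.0085
```

```bash
python3 - <<'E'
from h import *
plan((.414,.154,.0405),8.45)
im=viewer.read_camera("scene")[:,:,::-1]; crop("s",im,270,150,430,310,4.5,"g4s.png")
im=viewer.read_camera("top")[:,:,::-1]; crop("s",im,210,90,330,250,3.7,"g4t.png")
E
```

```text
t 5.05 tcp [0.4149 0.1521 0.0576] F [ 0.3 -0.1 -0.9] w 0.0085 q6 1.6
toolx [-0.002 -0.    -1.   ] y [ 0.989  0.147 -0.002] z [ 0.147 -0.989 -0.   ]
DELTA cm [ 1.71 -0.05 -0.2 ] turn -0.0
```

View pics/g4s.png

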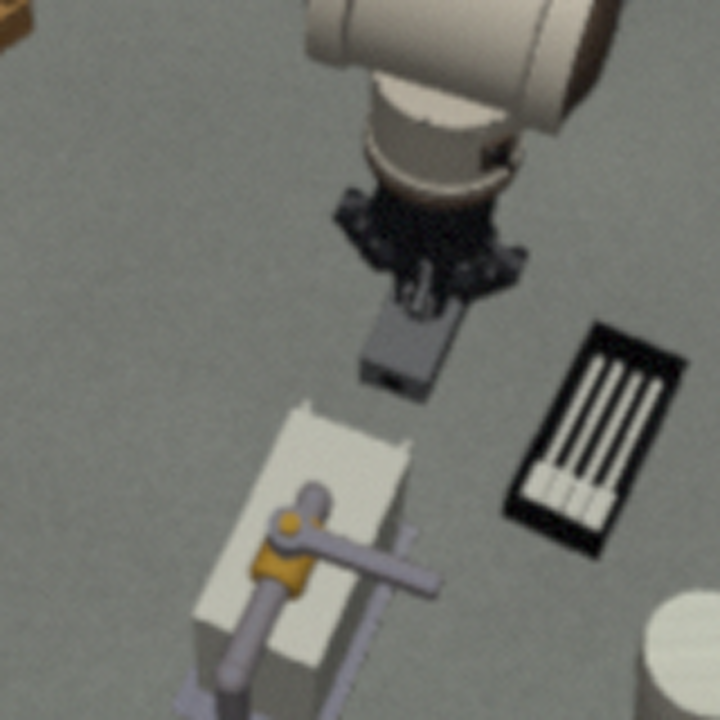

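View pics/g4t.png

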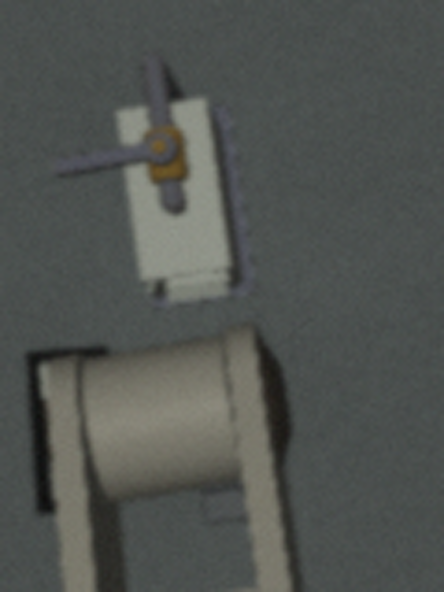

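Request:
{"method": "play_rows", "body": {
  "deltas": [0.6, 0, -0.1, 0, 1.1, 0, -0.1, 0, 1.5, 0, -0.1, 0, 1.6, 0, -0.1, 0, 1.6, 0, -0.1, 0]
}}

```text
time_s: 5.65
tcp_pos: [0.4152, 0.1532, 0.0422]
tcp_rot: [-1.91, 1.571, 2.949]
contact_force: [0.5, -0.4, -1.6]
gripper_width: 0.0085
```

Request:
{"method": "play_rows", "body": {
  "deltas": [0.15, 0, 0, 0, 0.25, 0, 0, 0, 0.25, 0, 0, 0]
}}

```text
time_s: 5.95
tcp_pos: [0.4153, 0.1533, 0.0398]
tcp_rot: [-2.363, 1.571, 2.496]
contact_force: [-0.4, -0.1, -0.7]
gripper_width: 0.0082
```

Request:
{"method": "play_rows", "body": {
  "deltas": [0.1, 0, 0, 0, 0.1, 0, 0, 0]
}}

```text
time_s: 6.15
tcp_pos: [0.4154, 0.1534, 0.0394]
tcp_rot: [2.363, 1.57, 0.939]
contact_force: [-4.0, 0.2, 9.3]
gripper_width: 0.0085
```

Request:
{"method": "play_rows", "body": {
  "deltas": [0, 0, 0, 0, 0, 0, 0, 0, 0, 0, 0, 0, -1, 0, 0, 0, -4, 0, 0, 0, -7, 0, 0, 0, -9, 0, 0, 0, -9, 0, 0, 0],
  "grip": 0.45
}}

```text
time_s: 6.95
tcp_pos: [0.4166, 0.1535, 0.1322]
tcp_rot: [1.627, 1.566, 0.204]
contact_force: [-0.1, 0.2, 0.0]
gripper_width: 0.0385
```

Request:
{"method": "play_rows", "body": {
  "deltas": [0, -2, 0, 0, 0, -5, 0, 0, 0, -9, 0, 0, 0, -9, 0, 0],
  "grip": 0.9
}}

```text
time_s: 7.35
tcp_pos: [0.323, 0.1397, 0.1286]
tcp_rot: [-1.857, 1.57, 3.004]
contact_force: [1.4, 0.2, -0.5]
gripper_width: 0.0767
```

```bash
python3 - <<'E'
from h import *
plan((.35,.145,.08),8.45)
im=viewer.read_camera("scene")[:,:,::-1]; cv2.imwrite("pics/scene5.png",im); crop("s",im,290,150,410,270,5,"g5s.png")
im=viewer.read_camera("top")[:,:,::-1]; cv2.imwrite("pics/top5.png",im); crop("s",im,210,130,330,250,5,"g5t.png")
E
```

```text
t 7.35 tcp [0.323  0.1397 0.1286] F [ 1.4  0.2 -0.5] w 0.0767 q6 1.61
toolx [-0.001  0.    -1.   ] y [ 0.989  0.148 -0.001] z [ 0.148 -0.989 -0.   ]
DELTA cm [ 4.86  2.75 -0.13] turn 0.03
```

View pics/g5s.png

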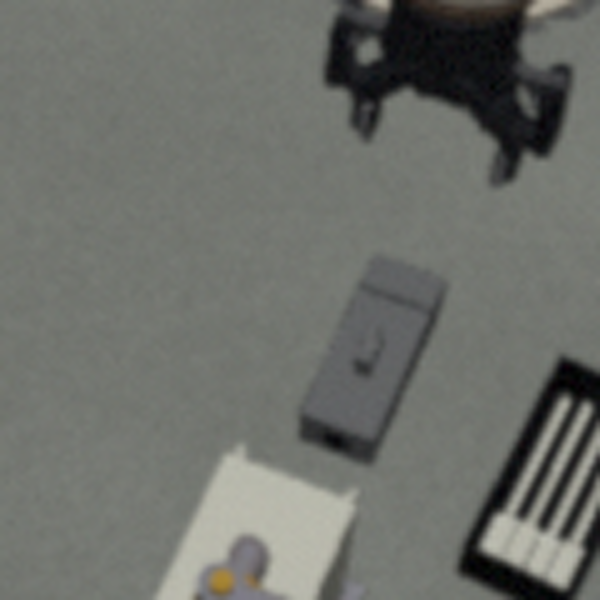

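View pics/g5t.png

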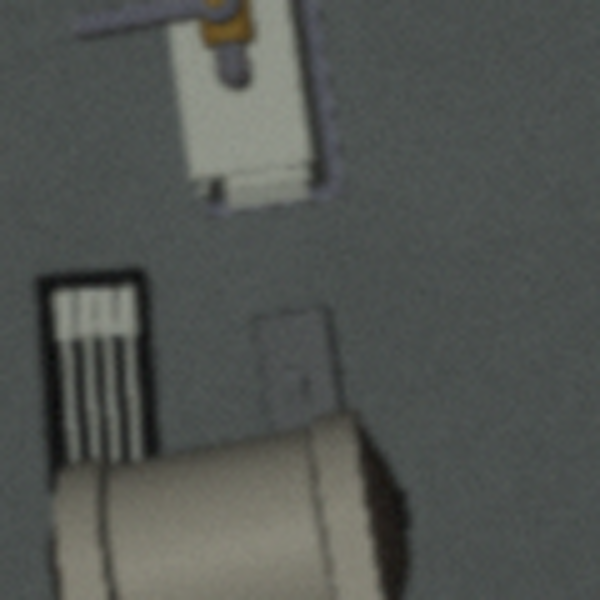

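```bash
python3 - <<'E'
from h import *
np.set_printoptions(precision=4,suppress=True)
q=(np.array([(375,257),(447,285),(375,440),(302,411)])+.5)/5-.5+[290,150]
w=cast("scene",q,.036); print(w)
print([np.linalg.norm(w[i]-w[i-1]) for i in range(4)])
c=w.mean(0); print("c",c)
for a,b in ((0,3),(1,2)):
    d=w[b]-w[a]; print(np.degrees(np.arctan2(d[1],d[0])))
# slot axis lateral offset
a=np.radians(8.45);u=np.array([np.cos(a),np.sin(a)]);v=np.array([-u[1],u[0]])
d=c[:2]-[.548,.174]; print("along",d@u,"lat",d@v)
qt=(np.array([(252,316),(328,308)])+.5)/5-.5+[210,130]; print("top nose corners",cast("top",qt,.036), (cast("top",qt,.036).mean(0)[:2]-[.548,.174])@np.c_[u,v])
E
```

```text
[[0.3427 0.1194 0.036 ]
 [0.3369 0.1685 0.036 ]
 [0.4592 0.1848 0.036 ]
 [0.4655 0.1372 0.036 ]]
[np.float64(0.1240794479465852), np.float64(0.04946995669392689), np.float64(0.12331589603059268), np.float64(0.04795260090444616)]
c [0.4011 0.1525 0.036 ]
8.279752930182097
7.581673223932684
along -0.1485024909243959 lat 0.00029294142339015357
top nose corners [[0.4618 0.1836 0.036 ]
 [0.4671 0.1322 0.036 ]] [-0.085  -0.0036]
```

```bash
python3 - <<'E'
from h import *
plan((.3497,.1449,.005),8.3)
E
```

```text
t 7.45 tcp [0.3261 0.14   0.1291] F [1.3 0.2 0.5] w 0.0766 q6 1.61
toolx [ 0.001  0.    -1.   ] y [0.989 0.147 0.001] z [ 0.147 -0.989 -0.   ]
DELTA cm [12.42  2.4  -0.13] turn 0.16
```

Request:
{"method": "play_rows", "body": {
  "deltas": [0, 1.2, -0.1, 0, 2, 2.4, -0.1, 0, 5, 2.4, -0.1, 0, 8, 2.4, -0.1, 0, 10.5, 2.4, -0.1, 0, 11.8, 2.4, -0.1, 0, 12.3, 2.4, -0.1, 0, 12.3, 2.4, -0.1, 0],
  "grip": 0.9
}}

```text
time_s: 8.25
tcp_pos: [0.3503, 0.1446, 0.0052]
tcp_rot: [-1.596, 1.569, -3.019]
contact_force: [-0.4, -0.3, -0.1]
gripper_width: 0.0768
```

```bash
python3 - <<'E'
from h import *
plan((.3497,.1449,.005),8.3)
im=viewer.read_camera("scene")[:,:,::-1]; crop("s",im,290,150,410,270,5,"g6s.png")
E
```

```text
t 8.25 tcp [0.3503 0.1446 0.0052] F [-0.4 -0.3 -0.1] w 0.0768 q6 1.61
toolx [-0.002 -0.    -1.   ] y [ 0.989  0.147 -0.002] z [ 0.147 -0.989 -0.   ]
DELTA cm [ 0.03 -0.06 -0.04] turn 0.14
```

View pics/g6s.png

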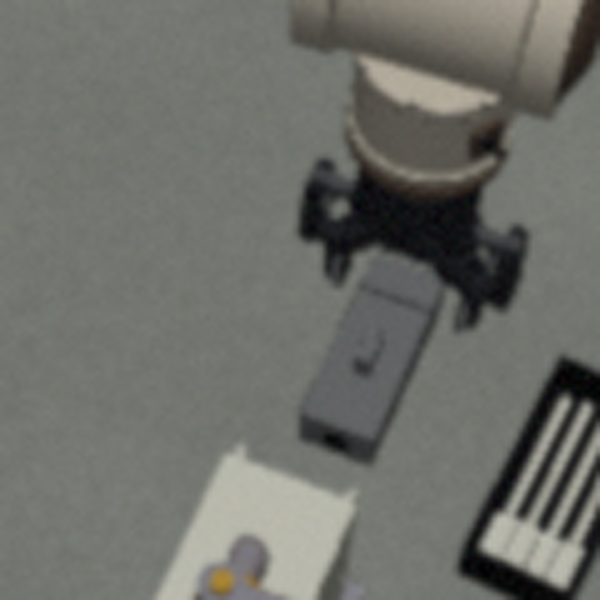

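Straddles the rear end. Close and lift 5.6 cm.

Request:
{"method": "play_rows", "body": {
  "deltas": [0, 0, 0, 0, 0, 0, 0, 0, 0, 0, 0, 0, 0, 0, 0, 0, 0, 0, 0, 0],
  "grip": 0
}}

```text
time_s: 8.8
tcp_pos: [0.3505, 0.1447, 0.0067]
tcp_rot: [1.634, 1.569, 0.211]
contact_force: [-1.1, 0.2, 5.7]
gripper_width: 0.0491
```

Request:
{"method": "play_rows", "body": {
  "deltas": [-1, 0, 0, 0, -2.5, 0, 0, 0, -4.5, 0, 0, 0, -5.6, 0, 0, 0, -5.8, 0, 0, 0, -5.8, 0, 0, 0]
}}

```text
time_s: 9.4
tcp_pos: [0.3499, 0.1446, 0.0639]
tcp_rot: [1.779, 1.57, 0.355]
contact_force: [0.4, 0.2, -2.4]
gripper_width: 0.0494
```

```bash
python3 - <<'E'
from h import *
plan((.3497,.1449,.063),8.45)
im=viewer.read_camera("scene")[:,:,::-1]; cv2.imwrite("pics/scene7.png",im); crop("s",im,290,150,410,270,5,"g7s.png")
im=viewer.read_camera("top")[:,:,::-1]; cv2.imwrite("pics/top7.png",im); crop("s",im,210,110,330,230,5,"g7t.png")
E
```

```text
t 9.4 tcp [0.3499 0.1446 0.0639] F [ 0.4  0.2 -2.4] w 0.0494 q6 1.61
toolx [ 0.001  0.    -1.   ] y [0.989 0.147 0.001] z [ 0.147 -0.989 -0.   ]
DELTA cm [ 0.09 -0.02 -0.04] turn 0.0
```

View pics/g7s.png

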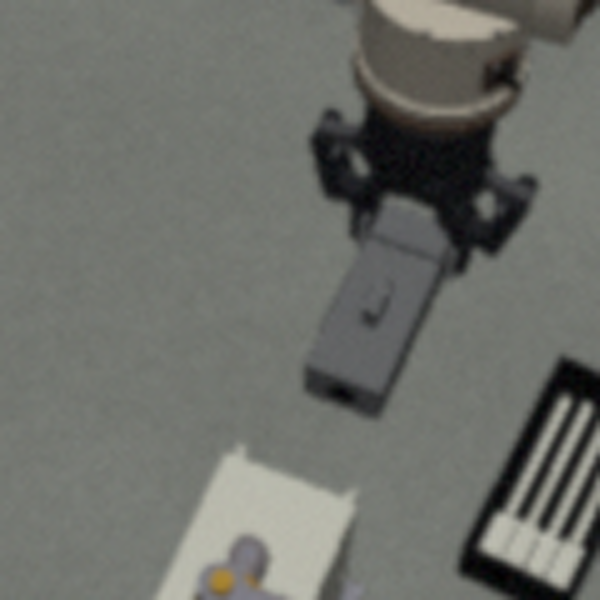

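View pics/g7t.png

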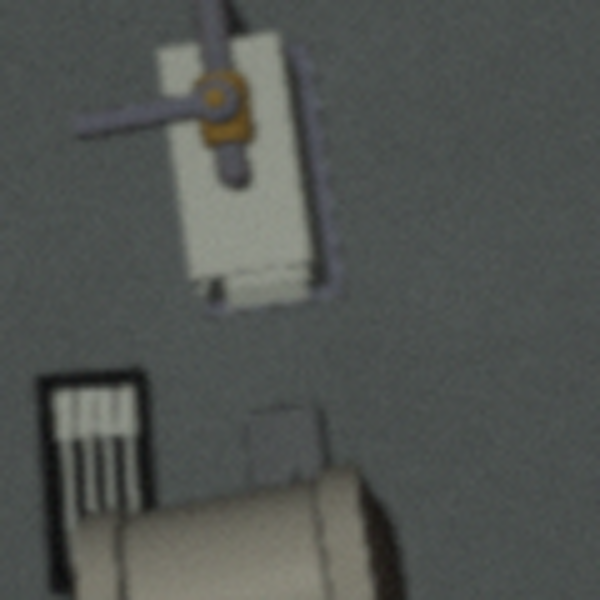

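```bash
python3 - <<'E'
from h import *
np.set_printoptions(precision=4,suppress=True)
us=(np.array([(306,371),(381,395),(376,204),(452,243)])+.5)/5-.5+[290,150]
ut=(np.array([(320,406),(244,413)])+.5)/5-.5+[210,110]
print(tri(us[:2],ut)); print(cast("scene",us,.093)); print(cast("top",ut,.093))
a=np.radians(8.45);u=np.array([np.cos(a),np.sin(a)]);v=np.array([-u[1],u[0]])
for w in (cast("scene",us[:2],.093),cast("top",ut,.093)): print((w.mean(0)[:2]-[.548,.174])@np.c_[u,v], np.linalg.norm(w[0]-w[1]))
E
```

```text
[[0.4647 0.1349 0.0805]
 [0.46   0.183  0.0897]]
[[0.4704 0.1397 0.093 ]
 [0.461  0.1849 0.093 ]
 [0.3434 0.1156 0.093 ]
 [0.344  0.1692 0.093 ]]
[[0.4649 0.132  0.093 ]
 [0.4605 0.1814 0.093 ]]
[-0.0831  0.0005] 0.046140913768788046
[-0.0869 -0.0046] 0.04959519525081318
```

Request:
{"method": "play_rows", "body": {
  "deltas": [0, 1, 0, 0, 0, 2.5, 0, 0, 0, 4.5, 0, 0, 0, 6, 0, 0, 0, 7, 0, 0, 0, 7, 0, 0, 0, 7, 0, 0]
}}

```text
time_s: 10.2
tcp_pos: [0.4187, 0.1548, 0.0634]
tcp_rot: [-1.667, 1.57, -3.09]
contact_force: [-0.7, -0.5, -1.5]
gripper_width: 0.049
```

```bash
python3 - <<'E'
from h import *
s=env.read_state();a=np.radians(8.45);u=np.array([np.cos(a),np.sin(a)]);v=np.array([-u[1],u[0]])
plan((.519,.170,.0635),8.45); print((s["tcp_pos"][:2]-[.548,.174])@np.c_[u,v])
im=viewer.read_camera("scene")[:,:,::-1]; cv2.imwrite("pics/scene8.png",im); crop("s",im,290,180,390,280,6,"g8s.png")
im=viewer.read_camera("top")[:,:,::-1]; cv2.imwrite("pics/top8.png",im); crop("s",im,225,140,295,210,8,"g8t.png")
E
```

```text
t 10.2 tcp [0.4187 0.1548 0.0634] F [-0.7 -0.5 -1.5] w 0.049 q6 1.6
toolx [-0.001 -0.    -1.   ] y [ 0.989  0.147 -0.001] z [ 0.147 -0.989 -0.   ]
DELTA cm [-0.03 10.15 -0.03] turn -0.0
[-1.30765971e-01 -1.17508588e-05]
```

View pics/g8s.png

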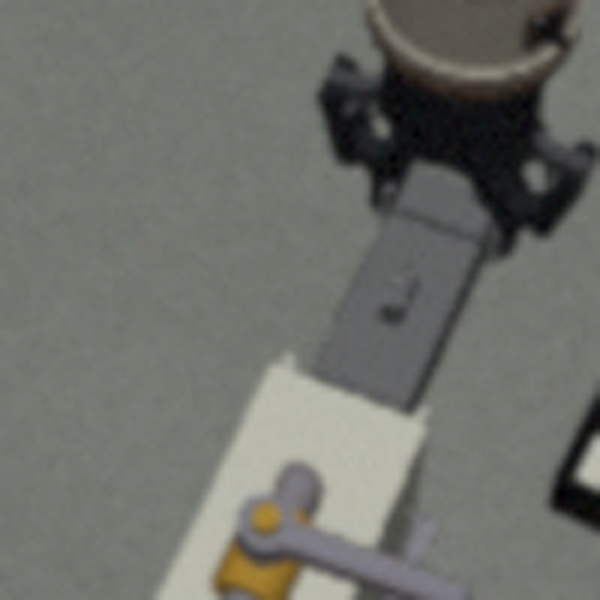

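View pics/g8t.png

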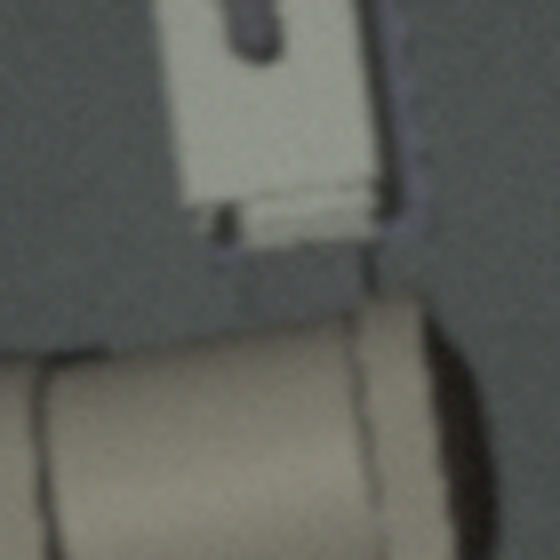

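Request:
{"method": "play_rows", "body": {
  "deltas": [0, 0.6, 0, 0, 0, 1.2, 0, 0, 0, 1.8, 0, 0, 0, 2.4, 0, 0, 0, 3, 0, 0, 0, 3.5, 0, 0]
}}

```text
time_s: 10.9
tcp_pos: [0.4543, 0.16, 0.0638]
tcp_rot: [-2.575, 1.571, 2.285]
contact_force: [-0.4, -0.2, -1.9]
gripper_width: 0.0494
```

Request:
{"method": "play_rows", "body": {
  "deltas": [0, 0.6, 0, 0, 0, 1.2, 0, 0, 0, 1.8, 0, 0, 0, 2.4, 0, 0, 0, 3, 0, 0, 0, 3.6, 0, 0, 0, 4.2, 0, 0, 0, 4.6, 0, 0]
}}

```text
time_s: 11.7
tcp_pos: [0.4998, 0.1668, 0.0638]
tcp_rot: [2.523, 1.571, 1.1]
contact_force: [-0.3, -0.6, -2.5]
gripper_width: 0.049
```

```bash
python3 - <<'E'
from h import *
s=env.read_state();a=np.radians(8.45);u=np.array([np.cos(a),np.sin(a)]);v=np.array([-u[1],u[0]])
plan((.519,.170,.0605),8.45); print((s["tcp_pos"][:2]-[.548,.174])@np.c_[u,v])
im=viewer.read_camera("scene")[:,:,::-1]; cv2.imwrite("pics/scene9.png",im); crop("s",im,290,180,390,280,6,"g9s.png")
E
```

```text
t 11.7 tcp [0.4998 0.1668 0.0638] F [-0.3 -0.6 -2.5] w 0.049 q6 1.6
toolx [ 0.  0. -1.] y [0.989 0.147 0.   ] z [ 0.147 -0.989 -0.   ]
DELTA cm [ 0.33  1.95 -0.03] turn 0.0
[-4.87398395e-02 -8.30763023e-07]
```

View pics/g9s.png

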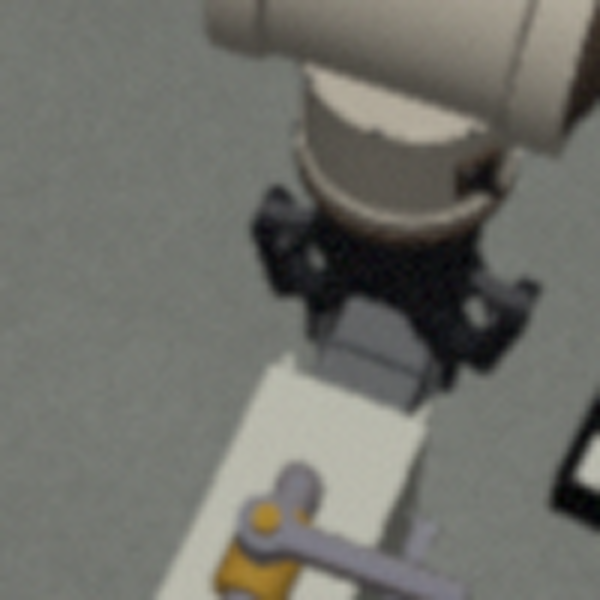

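Request:
{"method": "play_rows", "body": {
  "deltas": [0.1, 0.4, 0, 0, 0.15, 0.8, 0, 0, 0.15, 1.2, 0, 0, 0.15, 1.4, 0, 0, 0.15, 1.4, 0, 0]
}}

```text
time_s: 12.25
tcp_pos: [0.5133, 0.1688, 0.0623]
tcp_rot: [2.686, 1.571, 1.263]
contact_force: [-0.3, 0.5, -1.5]
gripper_width: 0.049
```

Request:
{"method": "play_rows", "body": {
  "deltas": [0, 0.2, 0, 0, 0, 0.4, 0, 0, 0, 0.4, 0, 0]
}}

```text
time_s: 12.55
tcp_pos: [0.5172, 0.1694, 0.0624]
tcp_rot: [2.118, 1.571, 0.695]
contact_force: [-0.0, -0.1, -1.6]
gripper_width: 0.0487
```

Request:
{"method": "play_rows", "body": {
  "deltas": [0, 0.2, 0, 0, 0, 0.3, 0, 0, 0, 0.3, 0, 0]
}}

```text
time_s: 12.85
tcp_pos: [0.5201, 0.1699, 0.0623]
tcp_rot: [2.962, 1.571, 1.538]
contact_force: [-0.2, -0.1, -0.8]
gripper_width: 0.049
```

Request:
{"method": "play_rows", "body": {
  "deltas": [0, 0.1, 0, 0, 0, 0.2, 0, 0, 0, 0.2, 0, 0]
}}

```text
time_s: 13.15
tcp_pos: [0.5221, 0.1701, 0.0623]
tcp_rot: [2.733, 1.571, 1.31]
contact_force: [0.2, 0.4, -1.8]
gripper_width: 0.0489
```

Request:
{"method": "play_rows", "body": {
  "deltas": [0, 0.1, 0, 0, 0, 0.2, 0, 0, 0, 0.2, 0, 0]
}}

```text
time_s: 13.45
tcp_pos: [0.523, 0.1702, 0.062]
tcp_rot: [-1.529, 1.568, -2.952]
contact_force: [-9.7, -2.2, 1.4]
gripper_width: 0.0492
```

Request:
{"method": "play_rows", "body": {
  "deltas": [0, 0.1, 0, 0, 0, 0.2, 0, 0, 0, 0.2, 0, 0]
}}

```text
time_s: 13.75
tcp_pos: [0.5231, 0.17, 0.0617]
tcp_rot: [-1.477, 1.564, -2.901]
contact_force: [-27.6, -8.2, 11.5]
gripper_width: 0.0492
```

```bash
python3 - <<'E'
from h import *
s=env.read_state();a=np.radians(8.45);u=np.array([np.cos(a),np.sin(a)]);v=np.array([-u[1],u[0]])
plan((.519,.170,.0605),8.45); print((s["tcp_pos"][:2]-[.548,.174])@np.c_[u,v])
im=viewer.read_camera("scene")[:,:,::-1]; cv2.imwrite("pics/scene10.png",im); crop("s",im,310,200,380,270,9,"g10s.png")
E
```

```text
t 13.75 tcp [0.5231 0.17   0.0617] F [-27.6  -8.2  11.5] w 0.0492 q6 1.6
toolx [-0.007 -0.002 -1.   ] y [ 0.989  0.147 -0.007] z [ 0.147 -0.989  0.001]
DELTA cm [ 0.12 -0.4  -0.06] turn 0.01
[-0.02525019 -0.00025972]
```

View pics/g10s.png

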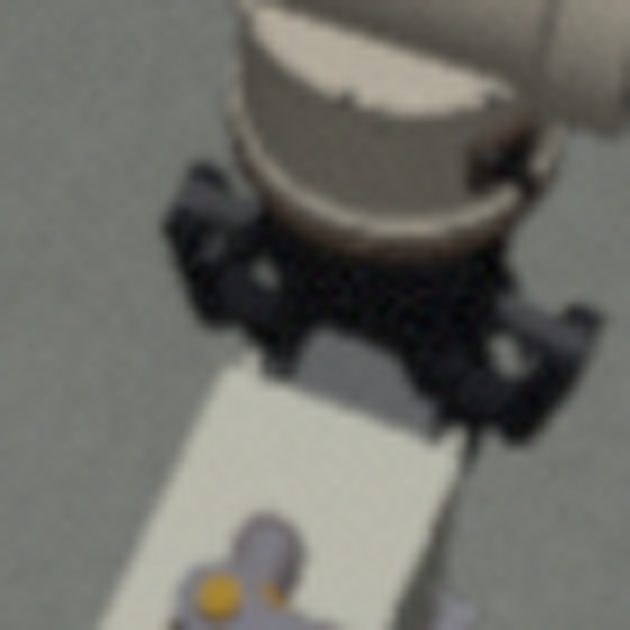

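Request:
{"method": "play_rows", "body": {
  "deltas": [0, -0.2, 0, 0, 0.05, -0.25, 0, 0, 0.1, -0.25, 0, 0]
}}

```text
time_s: 14.1
tcp_pos: [0.5231, 0.1702, 0.0617]
tcp_rot: [-1.497, 1.57, -2.92]
contact_force: [-12.8, -3.0, 15.9]
gripper_width: 0.049
```

Request:
{"method": "play_rows", "body": {
  "deltas": [-0.1, 0, 0, 0, -0.1, 0, 0, 0]
}}

```text
time_s: 14.3
tcp_pos: [0.5231, 0.1702, 0.0621]
tcp_rot: [-1.544, 1.57, -2.967]
contact_force: [-5.4, -2.1, -3.3]
gripper_width: 0.0491
```

Request:
{"method": "play_rows", "body": {
  "deltas": [0, 0, 0, 0, 0, 0, 0, 0, 0, 0, 0, 0, 0, 0, 0, 0],
  "grip": 0.85
}}

```text
time_s: 14.7
tcp_pos: [0.5236, 0.1704, 0.0624]
tcp_rot: [1.911, 1.57, 0.487]
contact_force: [0.1, 0.1, 0.3]
gripper_width: 0.0724
```

Request:
{"method": "play_rows", "body": {
  "deltas": [0, -2, 0, 0, 0, -5, 0, 0, 0, -9, 0, 0, 0, -13, 0, 0, -3, -15, 0, 0, -6, -15, 0, 0, -8, -15, 0, 0, -8, -15, 0, 0]
}}

```text
time_s: 15.5
tcp_pos: [0.3763, 0.1486, 0.1451]
tcp_rot: [1.637, 1.566, 0.214]
contact_force: [0.5, -0.4, -1.2]
gripper_width: 0.0726
```

```bash
python3 - <<'E'
from h import *
plan((.519,.170,.0605),8.45)
im=viewer.read_camera("scene")[:,:,::-1]; cv2.imwrite("pics/scene11.png",im); crop("s",im,310,200,390,280,9,"g11s.png")
im=viewer.read_camera("top")[:,:,::-1]; cv2.imwrite("pics/top11.png",im); crop("s",im,225,120,295,220,6,"g11t.png")
E
```

```text
t 15.5 tcp [0.3763 0.1486 0.1451] F [ 0.5 -0.4 -1.2] w 0.0726 q6 1.61
toolx [ 0.005  0.001 -1.   ] y [0.989 0.147 0.005] z [ 0.147 -0.989 -0.   ]
DELTA cm [ 8.54 14.39 -0.02] turn 0.01
```

View pics/g11s.png

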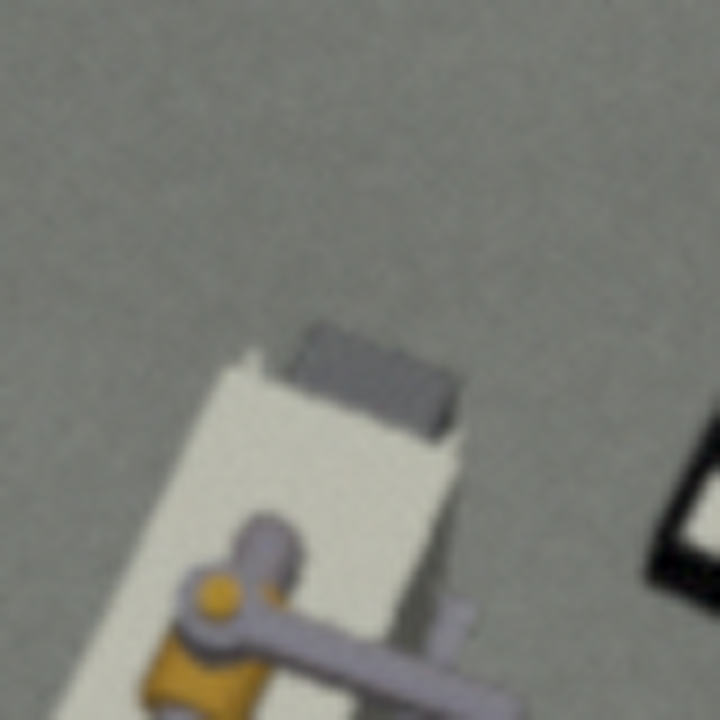

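View pics/g11t.png

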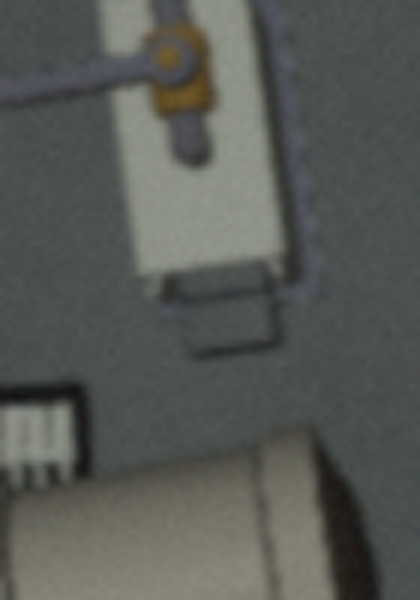

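```bash
python3 - <<'E'
from h import *
np.set_printoptions(precision=4,suppress=True)
us=(np.array([(316,322),(462,376)])+.5)/9-.5+[310,200]
ut=(np.array([(276,342),(192,354)])+.5)/6-.5+[225,120]
a=np.radians(8.45);u=np.array([np.cos(a),np.sin(a)]);v=np.array([-u[1],u[0]])
for n,w in (("s",cast("scene",us,.091)),("t",cast("top",ut,.091))): print(n,w,(w.mean(0)[:2]-[.548,.174])@np.c_[u,v])
print(tri(us,ut))
# same for full unit, top image 0 and scene
im=cv2.imread("pics/scene11.png"); crop("s",im,200,160,280,240,9,"g12s.png")
im=cv2.imread("pics/top11.png"); crop("s",im,335,90,405,190,6,"g12t.png")
E
```

```text
s [[0.5123 0.1438 0.091 ]
 [0.5042 0.1931 0.091 ]] [-0.0402  0.0004]
t [[0.5115 0.1421 0.091 ]
 [0.5051 0.1877 0.091 ]] [-0.0406 -0.0032]
[[0.5115 0.1428 0.0888]
 [0.5041 0.1904 0.088 ]]
```

View pics/g12s.png

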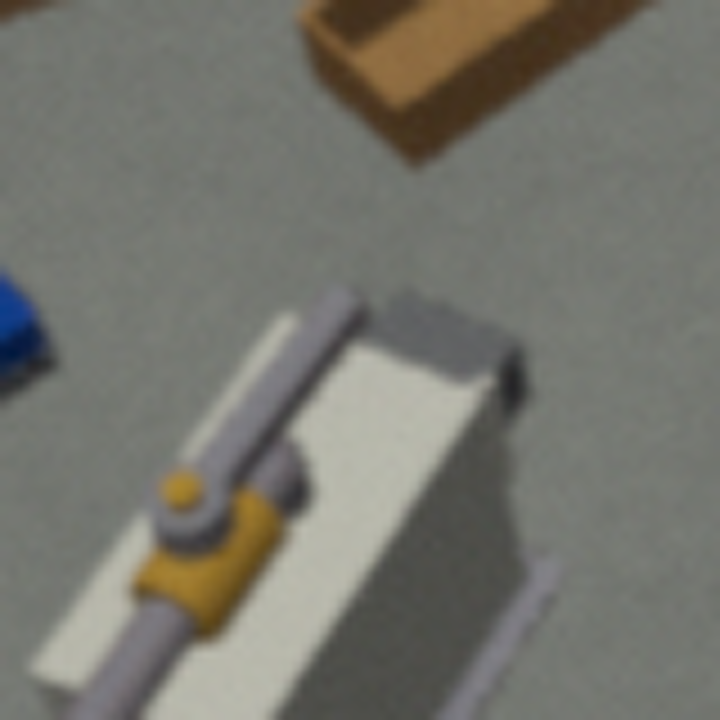

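View pics/g12t.png

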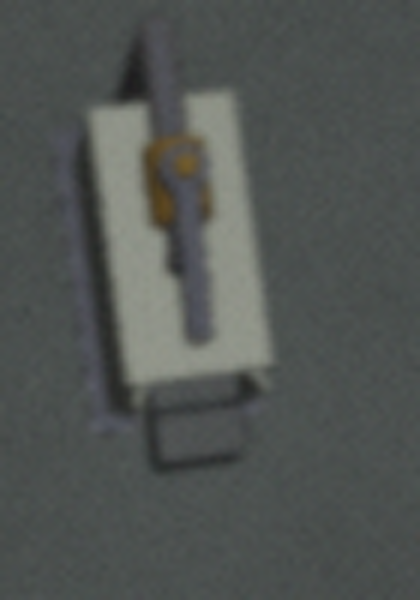

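```bash
python3 - <<'E'
from h import *
plan((.680,.2624,.25),8.45)
E
```

```text
t 15.6 tcp [0.3752 0.1483 0.1423] F [ 0.  -0.2 -1.4] w 0.0728 q6 1.61
toolx [ 0.001  0.    -1.   ] y [0.989 0.147 0.001] z [ 0.147 -0.989 -0.   ]
DELTA cm [-10.74  31.84  -6.8 ] turn 0.01
```

Request:
{"method": "play_rows", "body": {
  "deltas": [-4, 0, 0, 0, -8, 2, -1, 0, -10.7, 6, -2, 0, -10.7, 10.5, -3.5, 0, -10.7, 15, -5, 0, -10.7, 19.5, -6.8, 0, -10.7, 24, -6.8, 0, -10.7, 28, -6.8, 0],
  "grip": 0
}}

```text
time_s: 16.4
tcp_pos: [0.6437, 0.2575, 0.2469]
tcp_rot: [-1.496, 1.568, -2.919]
contact_force: [0.9, 0.3, -0.4]
gripper_width: -0.0001
```

Request:
{"method": "play_rows", "body": {
  "deltas": [0, 2, 0, 0, 0, 3.8, 0, 0, 0, 3.8, 0, 0, 0, 3.8, 0, 0]
}}

```text
time_s: 16.8
tcp_pos: [0.6795, 0.2622, 0.2474]
tcp_rot: [-1.509, 1.568, -2.933]
contact_force: [-0.3, -0.2, 0.5]
gripper_width: 0.0001
```

```bash
python3 - <<'E'
from h import *
plan((.680,.2624,.157),8.45)
im=viewer.read_camera("scene")[:,:,::-1]; crop("s",im,280,200,420,320,5.5,"g13s.png")
im=viewer.read_camera("top")[:,:,::-1]; crop("s",im,200,80,300,200,5,"g13t.png")
E
```

```text
t 16.8 tcp [0.6795 0.2622 0.2474] F [-0.3 -0.2  0.5] w 0.0001 q6 1.69
toolx [-0.002 -0.001 -1.   ] y [ 0.989  0.147 -0.002] z [ 0.147 -0.989  0.   ]
DELTA cm [ 9.04  0.07 -0.01] turn -0.0
```

View pics/g13s.png

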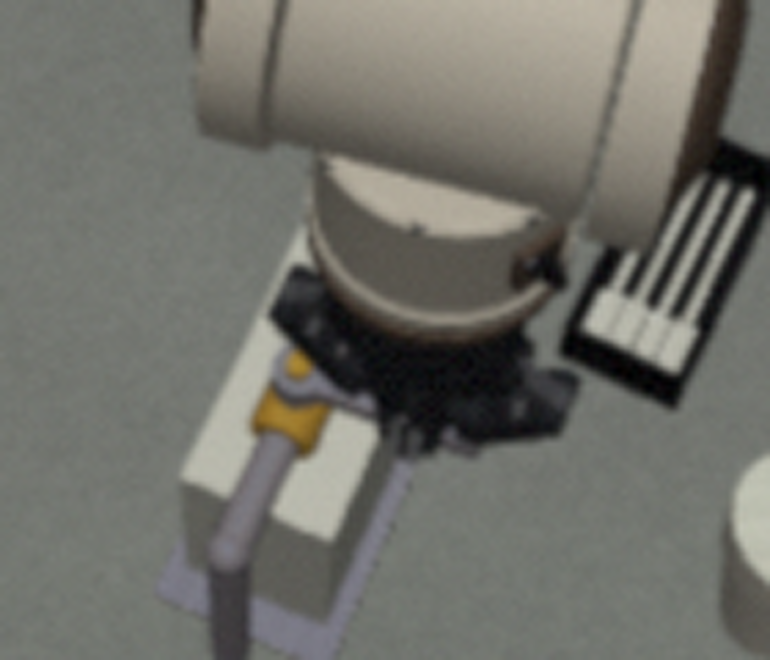

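View pics/g13t.png

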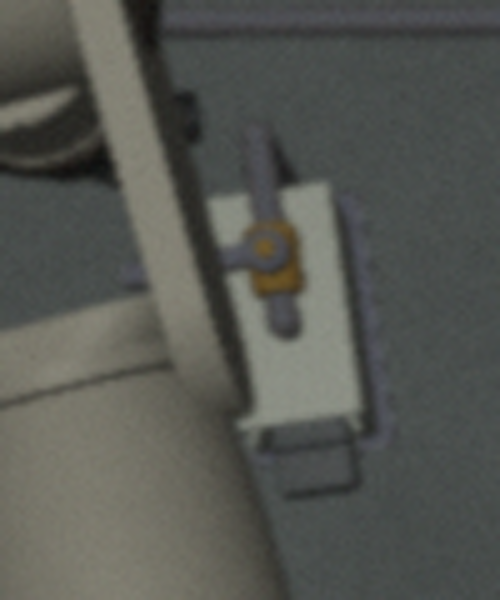

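Request:
{"method": "play_rows", "body": {
  "deltas": [3, 0.1, 0, 0, 6, 0.1, 0, 0, 8, 0.1, 0, 0, 9, 0.1, 0, 0, 9, 0.1, 0, 0, 9, 0.1, 0, 0]
}}

```text
time_s: 17.5
tcp_pos: [0.6808, 0.2626, 0.1608]
tcp_rot: [1.739, 1.569, 0.316]
contact_force: [0.4, -1.2, -0.0]
gripper_width: -0.0003
```

```bash
python3 - <<'E'
from h import *
plan((.680,.2624,.157),8.45)
im=viewer.read_camera("scene")[:,:,::-1]; crop("s",im,280,220,400,320,6,"g14s.png")
s=env.read_state(); a=np.radians(8.45);u=np.array([np.cos(a),np.sin(a)]);v=np.array([-u[1],u[0]])
now=(s["tcp_pos"][:2]-[.6484,.1889])@np.c_[u,v]; print(now)
r=.068
for th in range(0,91,15):
    t=np.radians(th); d=.007+.011*np.cos(t)+.0145*np.sin(t)
    p=np.array([-r*np.sin(t)+d*np.cos(t), r*np.cos(t)+d*np.sin(t)]); dd=(p-now)*100; print(th,p.round(4),"tool y,z cm",dd[0].round(1),(-dd[1]).round(1))
E
```

```text
t 17.5 tcp [0.6808 0.2626 0.1608] F [ 0.4 -1.2 -0. ] w -0.0003 q6 1.69
toolx [ 0.001  0.    -1.   ] y [0.989 0.147 0.002] z [ 0.147 -0.989 -0.   ]
DELTA cm [ 0.38 -0.08  0.01] turn 0.01
[0.04305113 0.0681145 ]
0 [0.018 0.068] tool y,z cm -2.5 0.0
15 [0.003  0.0712] tool y,z cm -4.0 -0.3
30 [-0.0134  0.0708] tool y,z cm -5.6 -0.3
45 [-0.0304  0.0658] tool y,z cm -7.3 0.2
60 [-0.0464  0.0557] tool y,z cm -8.9 1.2
75 [-0.0595  0.0406] tool y,z cm -10.3 2.7
90 [-0.068   0.0215] tool y,z cm -11.1 4.7
```

View pics/g14s.png

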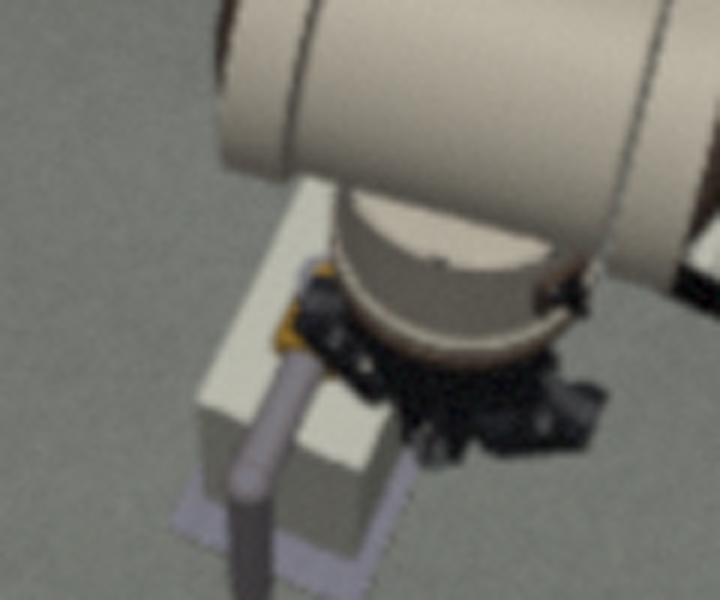

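```bash
python3 - <<'E'
from h import *
np.set_printoptions(precision=4,suppress=True)
print("nut",tri((334,266.2),(253.4,129.3)), tri((210.2,202.,) if 0 else (190+127/4.2,180+147/4.2),(220+685/4.7,85+153/4.7)))
for z in (.18,.2,.21,.22,.23,.24,.25): print(z,cast("scene",(280+325/6,220+300/6),z),cast("scene",(280+345/6,220+345/6),z))
E
```

```text
nut [[0.6481 0.1875 0.1779]] [[ 0.6847 -0.1589  0.176 ]]
0.18 [[0.6566 0.1953 0.18  ]] [[0.6694 0.213  0.18  ]]
0.2 [[0.6646 0.1998 0.2   ]] [[0.6771 0.2171 0.2   ]]
0.21 [[0.6686 0.2021 0.21  ]] [[0.681  0.2192 0.21  ]]
0.22 [[0.6726 0.2043 0.22  ]] [[0.6848 0.2213 0.22  ]]
0.23 [[0.6766 0.2066 0.23  ]] [[0.6887 0.2234 0.23  ]]
0.24 [[0.6806 0.2089 0.24  ]] [[0.6926 0.2255 0.24  ]]
0.25 [[0.6846 0.2111 0.25  ]] [[0.6964 0.2276 0.25  ]]
```

Request:
{"method": "play_rows", "body": {
  "deltas": [0.2, -1.3, 0, 0, 0.3, -2.5, 0, 0, 0.3, -3.2, -0.1, 0, 0.3, -4, -0.3, 0, 0.3, -4.8, -0.3, 0, 0.3, -5.6, -0.3, 0, 0.3, -6.4, 0, 0, 0.3, -7.3, 0.2, 0]
}}

```text
time_s: 18.35
tcp_pos: [0.6082, 0.2495, 0.1564]
tcp_rot: [2.33, 1.571, 0.907]
contact_force: [4.1, 2.0, 0.0]
gripper_width: 0.0002
```

```bash
python3 - <<'E'
from h import *
im=viewer.read_camera("scene")[:,:,::-1]; crop("s",im,280,200,400,320,6,"g15s.png")
im=viewer.read_camera("top")[:,:,::-1]; crop("s",im,200,80,300,200,5,"g15t.png")
s=env.read_state(); a=np.radians(8.45);u=np.array([np.cos(a),np.sin(a)]);v=np.array([-u[1],u[0]])
print(s["tcp_pos"],s["contact_force"],(s["tcp_pos"][:2]-[.6484,.1889])@np.c_[u,v])
E
```

```text
[0.60762491 0.24936873 0.15649038] [ 0.19008817  0.07299968 -1.61225739] [-0.0314468   0.06580406]
```

View pics/g15s.png

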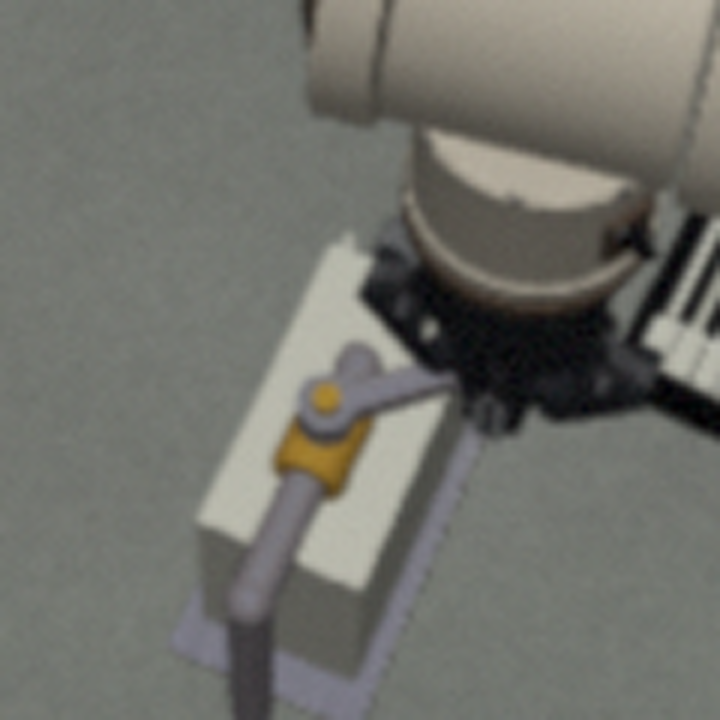

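View pics/g15t.png

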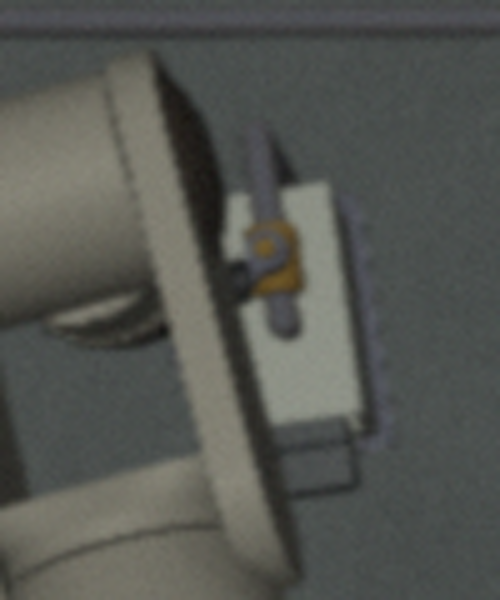

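Request:
{"method": "play_rows", "body": {
  "deltas": [0, -0.8, 0.4, 0, 0, -1.5, 1, 0, 0, -2.2, 1.7, 0, 0, -2.8, 2.5, 0, 0, -3.3, 3.3, 0, 0, -3.6, 4, 0, 0, -3.7, 4.3, 0, 0, -3.7, 4.3, 0]
}}

```text
time_s: 19.25
tcp_pos: [0.5784, 0.2011, 0.1563]
tcp_rot: [-1.097, 1.57, -2.521]
contact_force: [-0.6, 0.1, 0.4]
gripper_width: 0.0001
```

```bash
python3 - <<'E'
from h import *
im=viewer.read_camera("scene")[:,:,::-1]; crop("s",im,280,200,400,320,6,"g16s.png")
s=env.read_state(); a=np.radians(8.45);u=np.array([np.cos(a),np.sin(a)]);v=np.array([-u[1],u[0]])
print(s["tcp_pos"],s["contact_force"],(s["tcp_pos"][:2]-[.6484,.1889])@np.c_[u,v])
E
```

```text
[0.57840609 0.20140201 0.15626759] [0.23706881 0.09368641 0.4546232 ] [-0.06739696  0.02265164]
```

View pics/g16s.png

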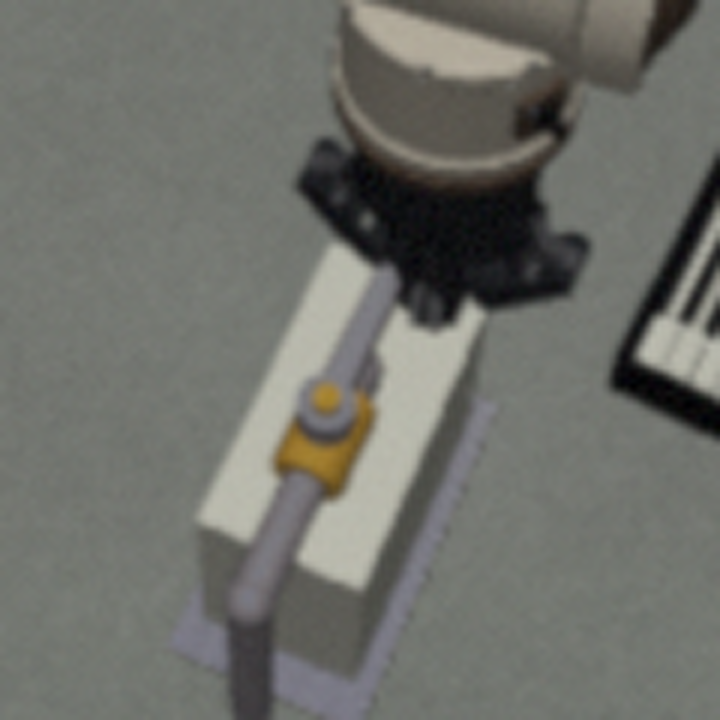

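Request:
{"method": "play_rows", "body": {
  "deltas": [0, 0, 0.3, 0, 0, 0, 0.6, 0, 0, 0, 0.8, 0, 0, 0, 0.8, 0]
}}

```text
time_s: 19.7
tcp_pos: [0.5787, 0.1984, 0.1563]
tcp_rot: [-3.133, 1.563, 1.729]
contact_force: [-5.4, 38.2, -0.1]
gripper_width: 0.0002
```

Request:
{"method": "play_rows", "body": {
  "deltas": [0, 0, -0.6, 0, 0, 0, -1.5, 0, 0, 0, -3, 0, 0, 0, -3, 0]
}}

```text
time_s: 20.1
tcp_pos: [0.5749, 0.2252, 0.1562]
tcp_rot: [-2.479, 1.57, 2.382]
contact_force: [0.1, 0.2, -0.3]
gripper_width: 0.0002
```

```bash
python3 - <<'E'
from h import *
np.set_printoptions(precision=4,suppress=True)
plan((.6,.23,.25),8.45)
im=viewer.read_camera("scene")[:,:,::-1]; cv2.imwrite("pics/scene17.png",im); crop("s",im,300,210,370,300,7,"g17s.png")
im=viewer.read_camera("top")[:,:,::-1]; cv2.imwrite("pics/top17.png",im); crop("s",im,225,100,295,190,7,"g17t.png")
E
```

```text
t 20.1 tcp [0.5749 0.2252 0.1562] F [ 0.1  0.2 -0.3] w 0.0002 q6 1.67
toolx [-0.  0. -1.] y [ 0.989  0.148 -0.   ] z [ 0.148 -0.989 -0.   ]
DELTA cm [-9.38  2.55 -0.1 ] turn 0.07
```

View pics/g17s.png

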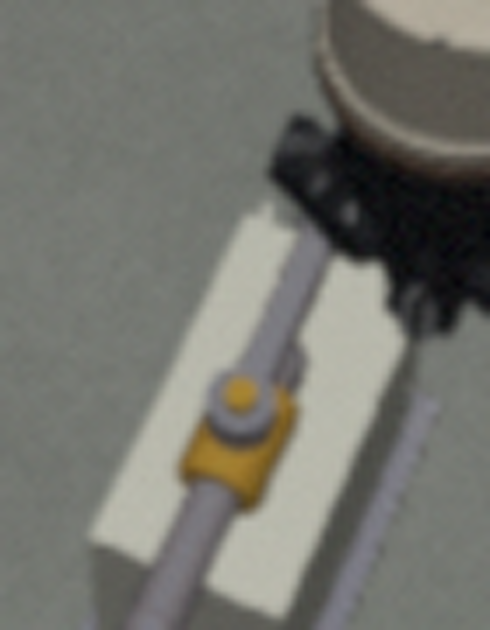

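View pics/g17t.png

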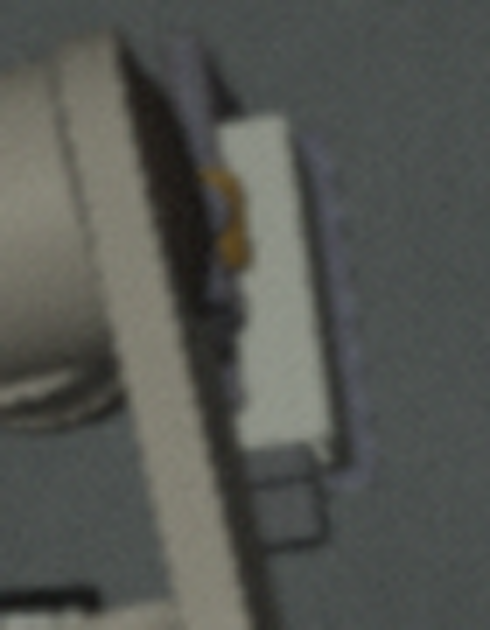

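```bash
python3 - <<'E'
from h import *
plan((.6246,-.2176,.25),7.8)
E
```

```text
t 20.2 tcp [0.5751 0.2239 0.1562] F [ 0.2 -0.4  0.6] w -0.0001 q6 1.67
toolx [-0. -0. -1.] y [ 0.989  0.148 -0.   ] z [ 0.148 -0.989  0.   ]
DELTA cm [-9.37 -1.63 44.4 ] turn 0.7
```

Request:
{"method": "play_rows", "body": {
  "deltas": [-4, 0, 0, 0, -9.4, 0, 0, 0, -9.4, 0, 3, 0, -9.4, -0.3, 7.5, 0.7, -9.4, -0.5, 12, 0.7, -9.4, -0.7, 16.5, 0.7, -9.4, -0.9, 21, 0.7, -9.4, -1, 25.5, 0.7]
}}

```text
time_s: 21.0
tcp_pos: [0.6026, -0.0324, 0.2505]
tcp_rot: [0.787, 1.571, -0.649]
contact_force: [0.9, 0.5, 0.7]
gripper_width: -0.0002
```

Request:
{"method": "play_rows", "body": {
  "deltas": [0, -0.1, 4.5, 0, 0, -0.3, 9, 0, 0, -0.4, 13.5, 0, 0, -0.5, 17, 0, 0, -0.6, 18.9, 0, 0, -0.6, 18.9, 0]
}}

```text
time_s: 21.6
tcp_pos: [0.622, -0.2207, 0.2497]
tcp_rot: [-1.784, 1.57, 3.061]
contact_force: [0.2, 0.7, -0.4]
gripper_width: 0.0
```

```bash
python3 - <<'E'
from h import *
np.set_printoptions(precision=4,suppress=True)
plan((.6246,-.2176,.156),7.8)
im=viewer.read_camera("scene")[:,:,::-1]; cv2.imwrite("pics/scene18.png",im); crop("s",im,300,210,370,300,7,"g18s.png");crop("s",im,160,130,280,260,5,"g18f.png")
im=viewer.read_camera("top")[:,:,::-1]; cv2.imwrite("pics/top18.png",im); crop("s",im,225,100,295,190,7,"g18t.png")
E
```

```text
t 21.6 tcp [ 0.622  -0.2207  0.2497] F [ 0.2  0.7 -0.4] w 0.0 q6 0.98
toolx [-0.001  0.    -1.   ] y [ 0.991  0.132 -0.001] z [ 0.132 -0.991 -0.   ]
DELTA cm [ 9.37  0.3  -0.27] turn -0.21
```

View pics/g18s.png

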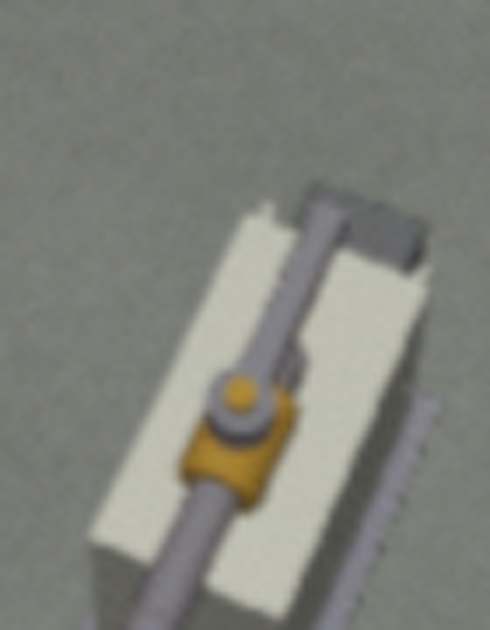

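View pics/g18t.png

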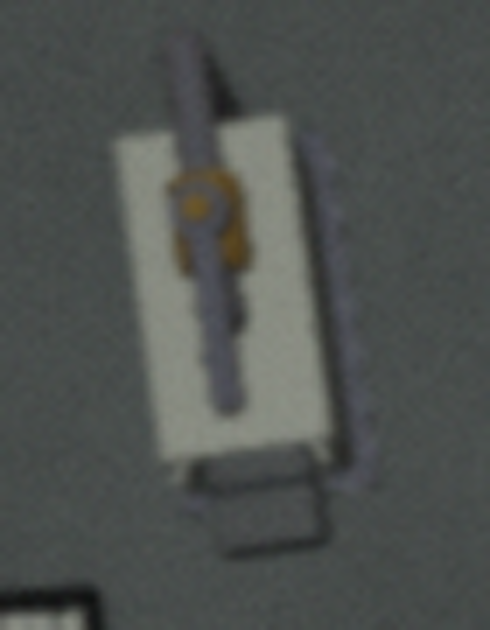

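View pics/g18f.png

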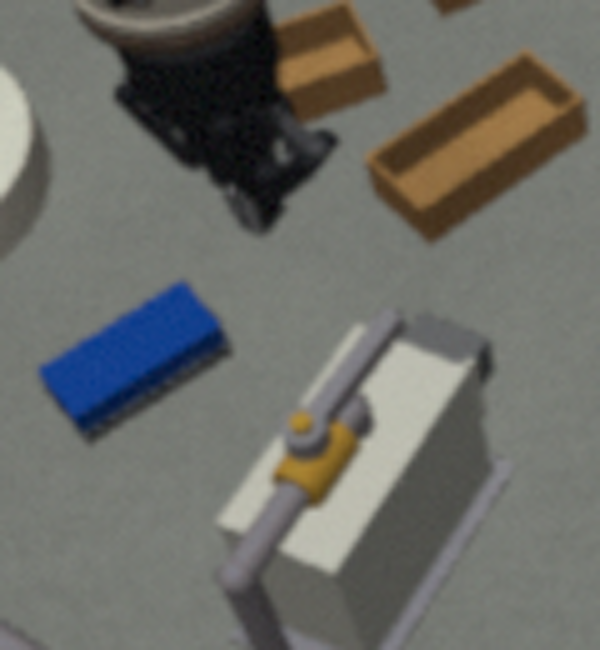

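```bash
python3 - <<'E'
from h import *
np.set_printoptions(precision=4,suppress=True)
def ang(n,img,b,name):
    x0,y0,x1,y1=b; F=6
    u=cv2.resize(img[y0:y1,x0:x1],None,fx=F,fy=F,interpolation=cv2.INTER_CUBIC); u=cv2.GaussianBlur(u,(0,0),2)
    return u
# lever midline points by hand, enlarged 7x crops
t=(np.array([(205,260),(226,390)])+.5)/7-.5+[225,100]; w=cast("top",t,.177); print(w,np.degrees(np.arctan2(*(w[0]-w[1])[[1,0]])))
s=(np.array([(262,355),(320,222)])+.5)/7-.5+[300,210]; w=cast("scene",s,.177); print(w,np.degrees(np.arctan2(*(w[0]-w[1])[[1,0]])))
tip=(np.array([[230,412]])+.5)/7-.5+[225,100]; tips=(np.array([[330,203]])+.5)/7-.5+[300,210]
print("tip tri",tri(tips,tip))
s=env.read_state(); a=np.radians(7.8);u=np.array([np.cos(a),np.sin(a)]);v=np.array([-u[1],u[0]])
now=(s["tcp_pos"][:2]-[.6852,-.1589])@np.c_[u,v]; print(now)
E
```

```text
[[0.6263 0.1846 0.177 ]
 [0.5689 0.1752 0.177 ]] 9.31596928653126
[[0.6285 0.1866 0.177 ]
 [0.5697 0.1763 0.177 ]] 9.915903834025633
tip tri [[0.5594 0.1742 0.1738]]
[-0.0704 -0.05  ]
```

Request:
{"method": "play_rows", "body": {
  "deltas": [3, 0, 0, 0, 6, 0, 0, 0, 8, 0, 0, 0, 9.4, 0, 0, 0, 9.4, 0, 0, 0, 9.4, 0, 0, 0]
}}

```text
time_s: 22.3
tcp_pos: [0.6227, -0.2178, 0.1573]
tcp_rot: [1.144, 1.57, -0.291]
contact_force: [0.5, 0.5, 1.3]
gripper_width: -0.0002
```

Request:
{"method": "play_rows", "body": {
  "deltas": [0, 0, -1.2, 0, 0, 0, -2.4, 0, 0, -0.1, -3.2, 0, 0, -0.3, -4.5, 0, 0, -0.3, -5.4, 0, 0, -0.3, -6.3, 0, 0, 0, -7.2, 0, 0, 0.3, -8.2, 0]
}}

```text
time_s: 23.1
tcp_pos: [0.6143, -0.136, 0.1563]
tcp_rot: [-1.419, 1.571, -2.855]
contact_force: [0.4, -3.8, 0.3]
gripper_width: 0.0002
```

```bash
python3 - <<'E'
from h import *
np.set_printoptions(precision=4,suppress=True)
s=env.read_state(); a=np.radians(7.8);u=np.array([np.cos(a),np.sin(a)]);v=np.array([-u[1],u[0]])
now=(s["tcp_pos"][:2]-[.6852,-.1589])@np.c_[u,v]; print(s["tcp_pos"],now)
im=viewer.read_camera("scene")[:,:,::-1]; crop("s",im,170,150,280,260,5,"g19f.png")
E
```

```text
[ 0.6143 -0.136   0.1563] [-0.0671  0.0323]
```

View pics/g19f.png

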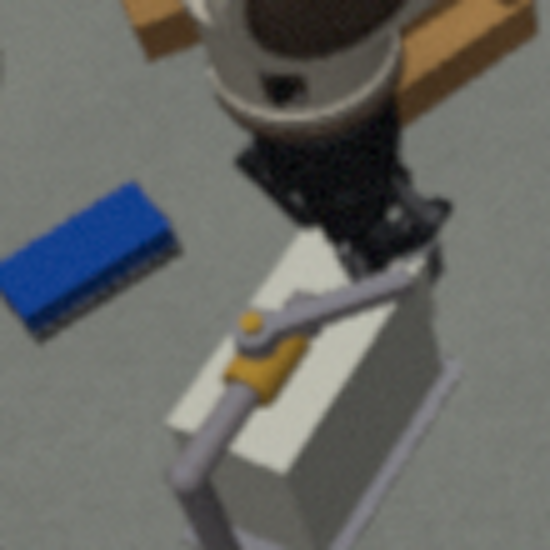

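Request:
{"method": "play_rows", "body": {
  "deltas": [0, 0.6, -0.8, 0, 0, 1.1, -1.6, 0, 0, 2, -2.4, 0, 0, 2.8, -3, 0, 0, 3.6, -3.5, 0, 0, 4.3, -3.7, 0, 0, 4.7, -3.8, 0, 0, 4.7, -3.8, 0]
}}

```text
time_s: 23.95
tcp_pos: [0.6562, -0.0924, 0.1561]
tcp_rot: [2.908, 1.57, 1.472]
contact_force: [0.1, -0.4, -0.2]
gripper_width: 0.0
```

```bash
python3 - <<'E'
from h import *
np.set_printoptions(precision=4,suppress=True)
s=env.read_state(); a=np.radians(7.8);u=np.array([np.cos(a),np.sin(a)]);v=np.array([-u[1],u[0]])
now=(s["tcp_pos"][:2]-[.6852,-.1589])@np.c_[u,v]; print(s["tcp_pos"],now)
im=viewer.read_camera("scene")[:,:,::-1]; crop("s",im,170,150,280,260,5,"g20f.png")
E
```

```text
[ 0.6562 -0.0924  0.1561] [-0.0197  0.0698]
```

View pics/g20f.png

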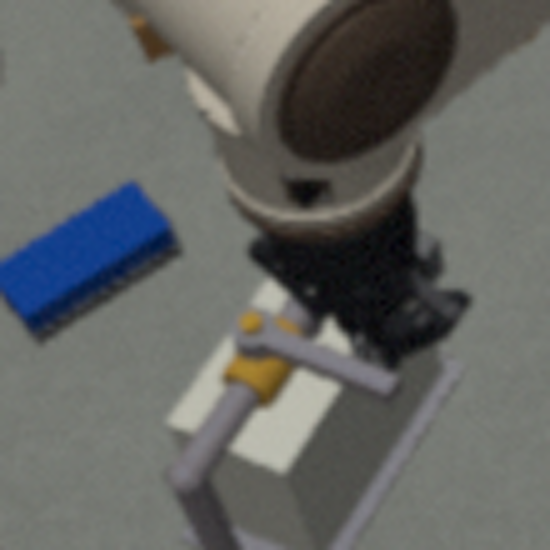

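Inch gently to the stop.

Request:
{"method": "play_rows", "body": {
  "deltas": [0, 0.1, 0, 0, 0, 0.2, 0, 0, 0, 0.2, 0, 0]
}}

```text
time_s: 24.3
tcp_pos: [0.6576, -0.0924, 0.1564]
tcp_rot: [-2.73, 1.571, 2.117]
contact_force: [-1.5, 1.1, 0.1]
gripper_width: -0.0004
```

Request:
{"method": "play_rows", "body": {
  "deltas": [0, 0.1, 0, 0, 0, 0.2, 0, 0, 0, 0.2, 0, 0]
}}

```text
time_s: 24.6
tcp_pos: [0.6581, -0.0923, 0.1562]
tcp_rot: [-1.722, 1.567, 3.126]
contact_force: [-18.0, -1.3, 5.9]
gripper_width: 0.0001
```

Request:
{"method": "play_rows", "body": {
  "deltas": [0, -1, 0, 0, 0, -3, 0, 0, -2, -5, 0, 0, -6, -8, 0, 0, -9, -12, 0, 0, -9, -16, 0, 0, -9, -20, 0, 0, -9, -20, 0, 0]
}}

```text
time_s: 25.4
tcp_pos: [0.4584, -0.1193, 0.2473]
tcp_rot: [0.863, 1.569, -0.573]
contact_force: [0.3, -0.4, 0.1]
gripper_width: 0.0
```

```bash
python3 - <<'E'
from h import *
np.set_printoptions(precision=4,suppress=True)
plan((.45,-.1,.25),8)
im=viewer.read_camera("scene")[:,:,::-1]; cv2.imwrite("pics/scene21.png",im); crop("s",im,180,170,390,320,3.8,"g21s.png")
im=viewer.read_camera("top")[:,:,::-1]; cv2.imwrite("pics/top21.png",im); crop("s",im,225,80,395,190,4.7,"g21t.png")
E
```

```text
t 25.4 tcp [ 0.4584 -0.1193  0.2473] F [ 0.3 -0.4  0.1] w 0.0 q6 1.02
toolx [ 0.002 -0.001 -1.   ] y [0.991 0.134 0.002] z [ 0.134 -0.991  0.001]
DELTA cm [-0.28 -0.57 -2.03] turn -0.32
```

View pics/g21s.png

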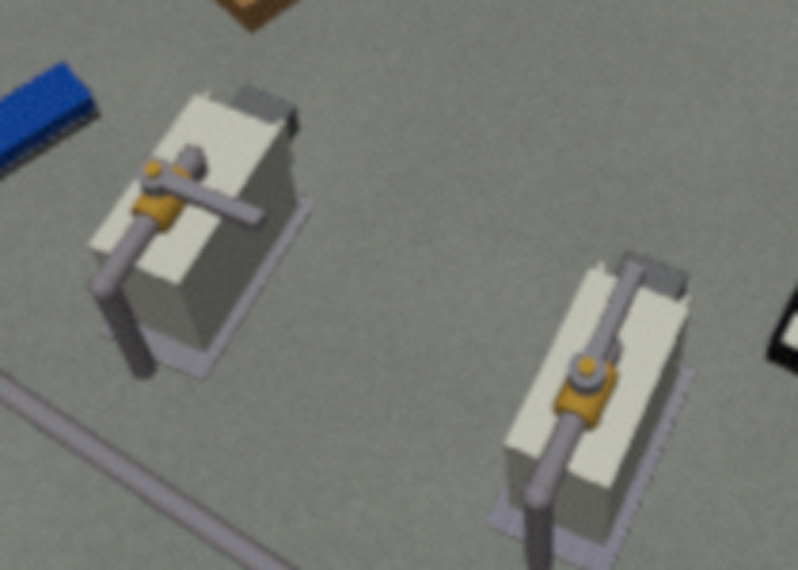

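View pics/g21t.png

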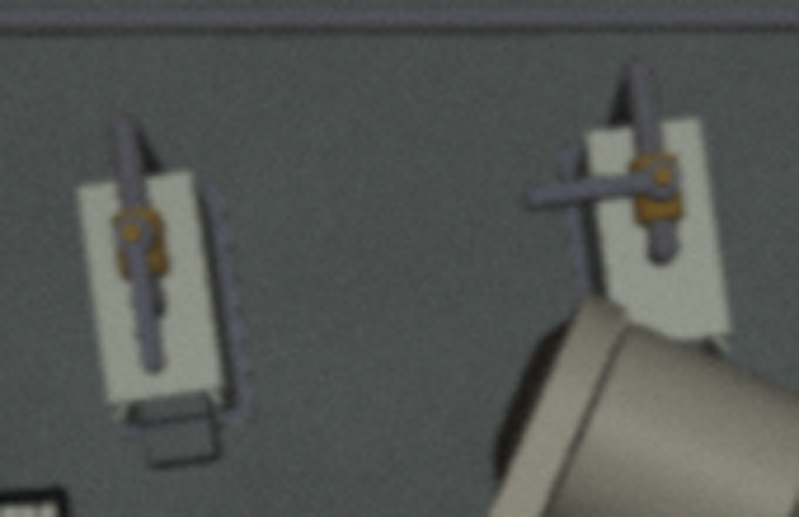

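View pics/scene21.png

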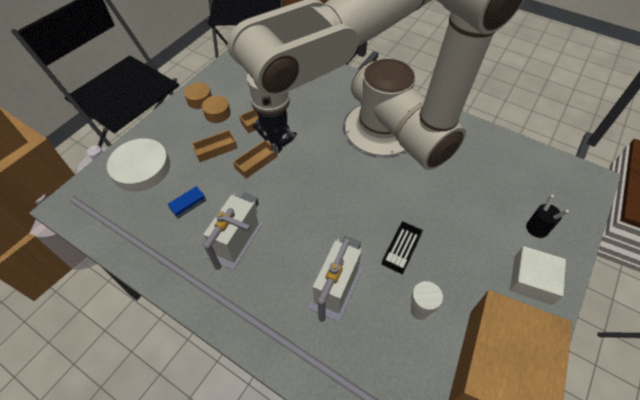

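```bash
python3 - <<'E'
from h import *
np.set_printoptions(precision=4,suppress=True)
f=lambda p,k,o:(np.array(p)+.5)/k-.5+o
def A(w): d=w[1]-w[0]; return np.degrees(np.arctan2(d[1],d[0]))
print("F shut top",A(cast("top",f([(640,185),(536,198)],4.7,[225,80]),.177))-90,"scene",A(cast("scene",f([(185,185),(258,215)],3.8,[180,170]),.177))-90)
print("E open scene",A(cast("scene",f([(632,272),(598,350)],3.8,[180,170]),.177)),"top",A(cast("top",f([(153,365),(140,262)],4.7,[225,80]),.177)))
for n in ("scene","top"):
    a=cv2.imread(f"pics/{n}0.png");b=cv2.imread(f"pics/{n}21.png")
    for lab,(x0,y0,x1,y1) in {"eraser":(165,183,210,220) if n=="scene" else (408,118,440,162),"cups":(405,278,450,322) if n=="scene" else (165,143,200,178)}.items():
        print(n,lab,cv2.absdiff(a,b)[y0:y1,x0:x1].mean())
E
```

```text
F shut top 7.12273603720179 scene 8.098743132735592
E open scene 9.883300929902148 top 7.347653801905136
scene eraser 2.8606606606606606
scene cups 3.335690235690236
top eraser 2.038352272727273
top cups 2.0764625850340135
```

All checks are consistent, so I'm handing in.

```bash
python3 -c "
from cell import env
print(env.job_done()); print(env.read_state()['time_s'])"
```

```text
the job is handed in; nothing more can be done
None
the job is handed in; nothing more can be done
```

The job is done and handed in at about 25.5 s of the 72 s allowed. The hand-in gave no verdict.

**What I did:**
- Lifted the cartridge from its tray by the fin and set it down in front of the empty (left) unit.
- Took it again by the rear end and slid it in until it met firm resistance, about 28 N.
- Pushed that unit's lever fully open to its stop, then pushed the other unit's lever fully shut to its stop. Both were pushed with the closed fingers.

**Last checks:**
- **Cartridge:** its rear end stands out about 40 mm by my estimate of the front face, against 42 mm nominal. The body top is at about 89–91 mm, as it should be.
- **Valves:** the opened lever measured 7.3° and 9.9° in the two views, against a unit yaw of 8.45°. The shut lever measured 7.1° and 8.1°, against 7.8°. Both agree to within about 1.5°, which is my measuring error.
- **Bystanders:** the pictures of the cups and eraser match the start to within image noise.

**What disagreed:**
- The cartridge met the stop about 3.5 mm deeper than I had predicted, probably because my front-face and grip positions were slightly off.
- The top view put the cartridge 3–4 mm to one side of the slot's centre line. I put this down to its visible side face, and it met no side force going in.
- The push on the opening lever's stop peaked at 38 N. It came from the fingertips, but it is close to the 40 N limit for the arm and gripper body.

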